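Sort out the spares bin for the next laptop

TASK

Open the spares bin and prop its lid on the steel stay, keeping your hand out of the bin until the lid rests there. Then put every leftover loudspeaker module from the bench into the bin's empty speaker compartment, count exactly three fan motors out of the bin into the steel tray, leaving the fourth in its compartment, and only then fold the stay fully back down and close the lid without letting it slam. Do not disturb the screwdriver or the cleaner bottle.

Things in the scene. Friction and masses are not known exactly. Their poses are not given: they have to be found in the camera images.
- bin: grey plastic spares bin, fixed to the bench, 220 (x) x 286 (y) x 70 mm tall; origin at the centre of its underside, x away from the robot side towards the lid hinge, y to the left, z up. Walls 5 mm thick, raised floor with its upper face 25 mm above the bench. In front two open compartments, both from x = -105 to +60 mm, parted by a 5 mm wall, 55 mm high, at y = +17.5 mm: motors to the right, speakers to the left. From x = +60 to +110 mm the bin is a closed channel
- motor_side (a point): centre of the floor of the right compartment (165 mm in x, 153 mm in y; axes as the bin), 45 mm below the rim, which holds four fan motors at the start
- speaker_side (a point): centre of the floor of the left compartment (165 mm in x, 118 mm in y; axes as the bin), 45 mm below the rim, empty at the start
- lid (a joint): angle of the lid in rad: 0 shut, 1.57 upright, 1.80 leaning back on its stop. Aluminium plate 222 x 288 x 7 mm, about 0.35 kg, nearly free hinge with a light damper along the bin's far upper edge, turning about the bin's y axis: let go below about 1.54 it falls shut, above 1.6 it falls back on its stop and rests there. On the stay it rests at about 1.40
- lid_tab (a point): middle of a steel tab, 30 mm wide and 6 mm thick, that sticks out 60 mm beyond the lid's left edge, 132 mm from the hinge axis; with the stay upright and the lid brought forward from its stop, the tab comes to rest against the stay's top and props the lid
- lid_hinge (a point): a point of the hinge axis of the lid, at the middle of the bin's far edge, 70.5 mm above the bench
- lid_handle (a point): the point to grip on the lid's handle: an upright black fin on the lid's outer face towards its front edge, half-way across, 14 mm thick along the bin's y axis, 46 mm long, 45 mm tall above the plate. The point is at mid length, 8 mm above the fin's middle, 170 mm from the hinge axis along the lid and 37 mm above the lid's underside (30 mm above its outer face); fingers that close along the bin's y axis can stay pointing down while the fin turns between them
- stay (a joint): angle of the stay in rad: 0 folded (level, sticking out of the bin's left side along the bin's +y), 1.57 upright at its stop. A steel bar 12 x 12 mm, reaching 140 mm from its pivot, turning about the bin's x axis; its hinge is stiff (0.09 N m), so it stays where it is left. It can be raised or folded only while the lid leans clear behind it
- stay_pivot (a point): the stay's pivot, on a bracket at the bin's left wall near the hinge: at x = 81, y = 185, z = 60 mm in the bin's frame
- stay_grip (a point): the point to grip on the stay: middle of its black rubber sleeve (13 mm wide), 120 mm from the pivot; fingers that close along the bin's x axis can stay pointing down while the bar turns between them. With the stay upright and the lid fully back there are about 50 mm between the bar and the tab behind it
- tray: shallow steel tray, fixed to the bench to the right of the bin, 170 (x) x 140 (y) x 18 mm, walls and floor 4 mm; origin at the centre of its underside
- motor1_c (a point): a round fan motor: black upright cylinder 30 mm in diameter, 28 mm tall, about 40 g, with a steel band and a copper disc on top; the point is its centre, z up its axis. Starts standing in the motor compartment
- motor2_c (a point): a round fan motor: black upright cylinder 30 mm in diameter, 28 mm tall, about 40 g, with a steel band and a copper disc on top; the point is its centre, z up its axis. Starts standing in the motor compartment
- motor3_c (a point): a round fan motor: black upright cylinder 30 mm in diameter, 28 mm tall, about 40 g, with a steel band and a copper disc on top; the point is its centre, z up its axis. Starts standing in the motor compartment
- motor4_c (a point): a round fan motor: black upright cylinder 30 mm in diameter, 28 mm tall, about 40 g, with a steel band and a copper disc on top; the point is its centre, z up its axis. Starts standing in the motor compartment
- speaker1_c (a point): a leftover loudspeaker module: black oblong block 56 x 22 x 24 mm tall, about 40 g; the point is its centre, x along its length, y across its 22 mm width. Starts lying on the bench to the left of the bin; between one and three of the three are there (None when absent)
- speaker2_c (a point): a leftover loudspeaker module: black oblong block 56 x 22 x 24 mm tall, about 40 g; the point is its centre, x along its length, y across its 22 mm width. Starts lying on the bench to the left of the bin; between one and three of the three are there (None when absent)
- speaker3_c (a point): a leftover loudspeaker module: black oblong block 56 x 22 x 24 mm tall, about 40 g; the point is its centre, x along its length, y across its 22 mm width. Starts lying on the bench to the left of the bin; between one and three of the three are there (None when absent)
- screwdriver_c (a point): a screwdriver lying on the bench beyond the tray, 160 mm long, the point is its middle: leave it alone
- cleaner_c (a point): a white cleaner bottle 56 mm in diameter and 130 mm tall at the far left, the point is its middle: leave it alone
Not all that is in view belongs to the job. What is shaped like the part that bears speaker1_c but blue or purple is not meant.

How it is judged:
By the outcome, as a careful person would: the job done as asked, in the order asked, and still so for the second after the job is handed in, with the robot touching nothing.
Of speaker1, speaker2, speaker3 only 1 to 3 are there at a start; the rules pass over those that are not, and their reading is None.
At some moment in a run one of speaker1, speaker2, speaker3 may be knocked a few centimetres aside while the robot is not near it.
It also fails if it takes over 210 s, if anything falls off the work surface, if the arm or the gripper's body presses on something with over 40 N, if the wrist force passes 120 N, or if a joint passes its speed limit or range.

ROBOT

A 6-joint arm with a two-finger parallel gripper is mounted at the origin on the work surface. World frame = base frame: x ahead of the robot, y to its left, z up, the work surface at z = 0. Lengths are in m, angles in rad, forces in N, time in s.
With the tool pointing down it reaches from about 0.35 to 0.975 m from the base axis. Payload 4.9 kg.
Tool frame: the origin (TCP) lies on the centre line of the jaws, within the pads' length; the fingertips stand 14 mm ahead of it and the grasp point (between the pads) lies 5 mm behind it; z points along the fingers, y is the line along which they close (so a half turn about z gives the same grasp; the last joint's range is limited). The gripper opens to 85 mm and grips with 20 to 120 N. Pads are 22 mm wide; open, the fingers measure 114 mm over their backs; the gripper's body (76 mm by 85 mm) begins 54 mm behind the grasp point. The pads swing forward as they close: fully open they stand 13 mm farther back than shut.
Start: joints at [-1.334, 0.053, 1.613, -0, 1.476, -0.119], TCP at [0.218, -0.586, 0.245] pointing down, gripper open.
Joint ranges: [-3.01, 3.01], [-1.01, 2.22], [0.06, 2.58], [-1.02, 4.17], [0.09, 2.62], [-3.14, 3.14]. Speed limits (rad/s): [2.57, 2.57, 3.14, 3.14, 3.14, 3.14].

INTERFACE

Orientations are given as a unit quaternion [w, x, y, z].
In Python, from plant import * gives the robot as it stands.
- The arm moves only by the tool send_rows, never from a script. Its argument "steps" is a list of rows, each an object with "translation": the shift along the tool's x, y, z in cm, a list of three; "delta_rot": the turn, a rotation vector about the tool's x, y, z in rad, a list of three; "jaw": the finger opening in cm, from 0 to 8.54. In form: [{"translation": [dx, dy, dz], "delta_rot": [rx, ry, rz], "jaw": jaw}, ...]. A call has exactly 8 rows; each row is the pose to reach, as a shift and turn from the pose commanded when the call began, along the tool's axes at that moment; what a row does not reach only later rows make up. A row lasts 1/10 s, in which the tool goes at most 50 mm and 8.59 degrees, less where a joint would pass 70% of its speed; a pose out of reach is approached as far as the arm can. A call with a gripper value outside its range is refused whole. The fingers move at their own pace and stop on an object; the grip force is fixed at half the most. Time passes only in rows, so rows that repeat a pose let the fingers close, or fill a call up. It gives the time, the measured TCP pose, the force, the opening and the grip force at its end, in the units of the state.
- state(): the state, without advancing time (a new reading comes with each control period).
- grab_frame(name): name is "scene" or "top" or "wrist"; returns a dict with "pixels" (480x640x3 uint8, blue, green, red), "range_z" (480x640 float32, m along the optical axis (not along the pixel's ray), 0 where there is no reading), "fx", "fy", "cx", "cy" (pixels), "rvec" (rotation vector, rad) and "tvec" (3), from world to camera coordinates, as OpenCV has them. Camera axes: x right, y down, z forward; pixel columns grow to the right and rows downward; lengths in m; the calibration is good to about 2 mm. The wrist camera is an equidistant fisheye: a pixel r from the principal point sees the ray r / f radians off the axis. A picture is of the moment at which its call begins.
- job_done(): hands the job in; it is judged then, once.
The state is a dict: "time": time; "joint_pos": joint angles; "joint_vel": joint speeds; "joint_efforts": joint torques, N m; "tool_pos": TCP position; "tool_rot": TCP orientation; "contact_force": force on the tool from outside, world axes, zero at the start; "ft_torque": the same for the moment, N m; "gripper_width": opening from 0.0 (shut) to 1.0 (fully open); "grasp_force": force on a finger pad.
Only numpy, scipy, OpenCV 4.12 (cv2) and the standard library are available. Lean on these libraries where they do the work, as an engineer would, in place of code of your own. Each camera call takes 0.05 s, during which the arm holds its last target. There are 200 camera calls.

## Working session

There is one attempt and no reset: what is moved stays moved. The work goes in short steps, Python scripts to look and compute and a tool call to move; the robot and the scene stay as the last step left them, time stands still between calls to the robot, and variables do not carry over. Pictures are saved under pics/ and viewed, at most 14 in all, crops included, and the job is handed in when it is done.

Besides the shell and the picture viewer there is one more tool, called after "Emit:" as a command line: name --argument value ..., lists and objects as JSON in quotes. send_rows: Moves the arm, as the interface text tells. Its arguments: {"type":"object","properties":{"steps":{"type":"array","items":{"type":"object","properties":{"translation":{"type":"array","items":{"type":"number"}},"delta_rot":{"type":"array","items":{"type":"number"}},"jaw":{"type":"number"}}}}},"required":["steps"]}

```bash
mkdir -p pics; ls; cat > h.py <<'E'
from plant import *
import numpy as np, cv2
from scipy.spatial.transform import Rotation as R
def cloud(f):
    K=f; z=f["range_z"]; v,u=np.mgrid[0:480,0:640]
    P=np.stack([(u-f["cx"])/f["fx"]*z,(v-f["cy"])/f["fy"]*z,z],-1)
    Rm=cv2.Rodrigues(np.array(f["rvec"],float))[0]
    W=(P-np.array(f["tvec"]).ravel())@Rm
    W[z==0]=np.nan
    return W
def tool():
    s=state(); q=s["tool_rot"]
    return np.array(s["tool_pos"]), R.from_quat([q[1],q[2],q[3],q[0]])
E
python3 - <<'E'
from h import *
print(state())
for n in("scene","top"):
    f=grab_frame(n); cv2.imwrite(f"pics/{n}0.png",f["pixels"]); np.save(f"{n}0.npy",cloud(f)); print(n,f["fx"],f["cx"],f["cy"],f["rvec"],f["tvec"])
E
```

```text
pics
{'time': 0.0, 'joint_pos': array([-1.33395913e+00,  5.33735588e-02,  1.61430627e+00,  1.12635320e-05,
        1.47602318e+00, -1.18992596e-01]), 'joint_vel': array([-0.00027194,  0.00091466, -0.00098034,  0.00032567,  0.00149098,
        0.00069816]), 'joint_efforts': array([ 7.16131854e-04, -3.93684232e+01, -3.70174313e+01,  3.51254403e-05,
        7.16331677e-03,  4.32437488e-06]), 'tool_pos': array([ 0.21759471, -0.58525328,  0.24404532]), 'tool_rot': array([-1.05367992e-03,  9.84214396e-01,  1.76977142e-01, -5.65415226e-05]), 'contact_force': array([-0.0789488 ,  0.02804994, -0.54542811]), 'ft_torque': array([-0.00067883,  0.06277237, -0.01668851]), 'grasp_force': 0.0, 'gripper_width': 0.9989133371833127}
scene 453.2396362047035 320.4241648052551 239.9540374368392 [ 1.11614285  2.3238729  -1.0667593 ] [ 0.30662663 -0.23257408  1.50434431]
top 514.6032643314746 326.01960145439494 238.5523914934486 [ 2.17765981 -2.1669346   0.09644984] [0.04784241 0.53217898 1.11983195]
```

View pics/top0.png

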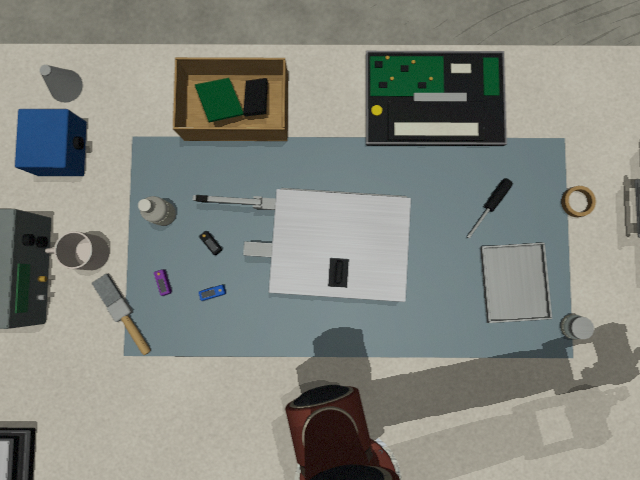

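View pics/scene0.png

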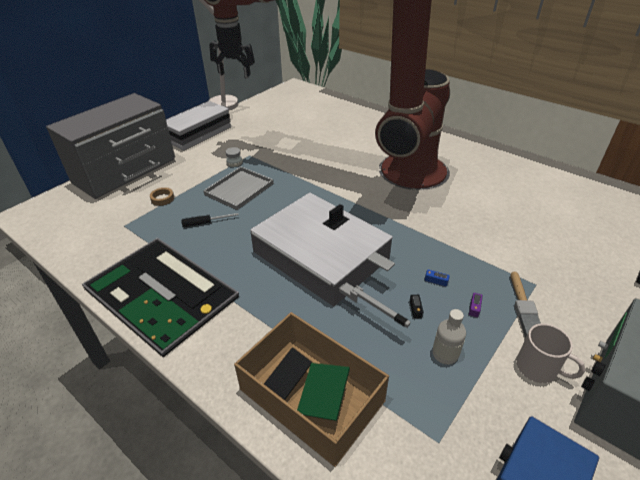

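The top view shows the lid at about (340,245), handle (339,272), stay sleeve (201,198), tab (257,248) and tray (516,282). There is one black speaker at (210,243), with purple and blue decoys at (162,282) and (212,292). The bottle is at (155,210) and the screwdriver at (490,205).

```bash
cat > m.py <<'E'
from h import *
W=np.load("top0.npy"); im=cv2.imread("pics/top0.png")
def sel(u0,u1,v0,v1,zl,zh,dark=None):
    m=np.zeros((480,640),bool); m[v0:v1,u0:u1]=1
    m&=(W[...,2]>zl)&(W[...,2]<zh)
    if dark: m&=im.max(-1)<dark
    return m
def rect(m):
    p=W[m]; c,s,a=cv2.minAreaRect((p[:,:2]*1000).astype(np.float32))
    print(m.sum(),"c",np.round(c,1),"s",np.round(s,1),"a",round(a,2),"z",np.round(np.median(p[:,2]),4),"mean",np.round(p.mean(0),4))
    return c,s,a
k=np.ones((5,5),np.uint8)
m=sel(265,415,183,305,.06,.09); m=cv2.morphologyEx(m.astype(np.uint8),cv2.MORPH_OPEN,np.ones((25,25),np.uint8))>0
print("lid");rect(m)
print("handle");rect(sel(325,355,255,292,.1,.14))
print("tab");rect(sel(240,268,238,260,.05,.09))
print("stay");rect(sel(188,262,190,212,.04,.08))
print("sleeve");rect(sel(188,225,190,212,.04,.08,70))
print("spk");rect(sel(195,226,228,260,.012,.04))
print("tray");rect(sel(475,558,236,328,.006,.03))
print("bench z",np.nanmedian(W[320:340,200:280,2]))
print("bottle");rect(sel(130,185,190,235,.03,.2))
E
python3 m.py
```

```text
lid
3962 c [546.1  14.6] s [277.4 133.1] a 76.08 z 0.0783 mean [0.5535 0.0111 0.0783]
handle
155 c [455.4  23.5] s [14.1 44.9] a 86.73 z 0.1222 mean [0.4554 0.0237 0.1218]
tab
338 c [505.  199.5] s [50.4 30.4] a 87.32 z 0.0773 mean [0.5047 0.1995 0.0773]
stay
482 c [611.3 264.8] s [149.4  24.2] a 86.93 z 0.0664 mean [0.6108 0.2577 0.0659]
sleeve
81 c [614.6 308.8] s [52.  13.1] a 85.89 z 0.0674 mean [0.6145 0.3198 0.0668]
spk
263 c [522.8 309. ] s [57.1 22.4] a 39.26 z 0.0247 mean [0.5222 0.3077 0.0244]
tray
1703 c [ 443.5 -376.8] s [189.7 186.5] a 2.23 z 0.0084 mean [ 0.4381 -0.3757  0.0112]
bench z 0.0014753670136346767
bottle
745 c [587.7 416.2] s [50.1 56.2] a 60.91 z 0.0906 mean [0.5848 0.409  0.0904]
```

```bash
cat >> m.py <<'E'
print("----")
m=sel(262,420,180,310,.065,.09).astype(np.uint8); m=cv2.morphologyEx(cv2.morphologyEx(m,cv2.MORPH_CLOSE,np.ones((31,31),np.uint8)),cv2.MORPH_OPEN,np.ones((41,41),np.uint8))>0
m&=np.isfinite(W[...,0])&(W[...,2]>.065)&(W[...,2]<.09)
(c,s,a)=rect(m)
yaw=np.radians(a-90) if a>45 else np.radians(a)
t=sel(480,552,240,325,.011,.03);rect(t)
Rz=lambda y:np.array([[np.cos(y),-np.sin(y)],[np.sin(y),np.cos(y)]])
print("yaw",np.degrees(yaw))
c=np.array(c)
for n,p in dict(handle=(-60,0),tab=(-22,174),sleeve=(81,305),pivot=(81,185)).items(): print(n,c+Rz(yaw)@np.array(p))
E
python3 m.py | sed -n '/----/,$p'
```

```text
----
13997 c [517.2  22.1] s [293.3 226.4] a 86.47 z 0.0783 mean [0.5158 0.0207 0.0783]
665 c [ 437.9 -373.3] s [170.3 142.5] a 3.85 z 0.0174 mean [ 0.4366 -0.3746  0.0172]
yaw -3.5338897705078125
handle [457.32655252  25.77203477]
tab [505.97946704 197.09889755]
sleeve [616.85831171 321.50099482]
pivot [609.46164207 201.7291731 ]
```

```bash
cat >> h.py <<'E'
B=np.array([.5155,.0205,0]); YB=-3.3
def bw(x,y,z): return B+R.from_euler('z',YB,degrees=True).apply(np.array([x,y,z])/1000)
def wb(p): return R.from_euler('z',-YB,degrees=True).inv().inv().apply(np.array(p)-B)*1000
def ori(yaw,tilt=0,roll=0): # yaw deg relative to bin; tilt rad about bin y, roll rad about bin x
    return R.from_euler('z',YB,degrees=True)*R.from_euler('y',tilt)*R.from_euler('x',roll)*R.from_euler('z',yaw,degrees=True)*R.from_euler('x',np.pi)
def rows(wps,base=None):
    """wps: (grasp point world, Rotation); prints rows relative to now"""
    p,r=base or tool()
    for g,o in wps:
        t=g+o.apply([0,0,.005])   # TCP 5 mm ahead of the grasp point
        d=r.inv().apply(t-p)*100; w=(r.inv()*o).as_rotvec()
        print(np.round(d,2).tolist(),np.round(w,3).tolist(), "n>=%.1f"%max(np.linalg.norm(d)/5,np.degrees(np.linalg.norm(w))/8.59))
def hnd(th): return bw(110-170*np.cos(th)+37*np.sin(th),0,70.5+170*np.sin(th)+37*np.cos(th))
E
python3 - <<'E'
from h import *
rows([(np.array([.40,-.2,.2]),ori(0)),(bw(-60,0,175),ori(0))])
E
```

```text
[30.52, -29.75, 4.98] [-0.002, 0.0, 0.413] n>=8.6
[43.53, -48.8, 7.52] [-0.002, 0.0, 0.413] n>=13.2
```

Emit:
send_rows --steps '[{"translation":[30.5,-29.8,5.0],"delta_rot":[0,0,0.413],"jaw":6},{"translation":[30.5,-29.8,5.0],"delta_rot":[0,0,0.413],"jaw":6},{"translation":[30.5,-29.8,5.0],"delta_rot":[0,0,0.413],"jaw":6},{"translation":[30.5,-29.8,5.0],"delta_rot":[0,0,0.413],"jaw":6},{"translation":[30.5,-29.8,5.0],"delta_rot":[0,0,0.413],"jaw":6},{"translation":[43.5,-48.8,6.5],"delta_rot":[0,0,0.413],"jaw":6},{"translation":[43.5,-48.8,6.5],"delta_rot":[0,0,0.413],"jaw":6},{"translation":[43.5,-48.8,6.5],"delta_rot":[0,0,0.413],"jaw":6}]'

```text
time: 0.9
tool_pos: [0.3722, -0.2179, 0.2024]
tool_rot: [-0.0, 1.0, -0.029, -0.0]
contact_force: [0.5, 0.5, 0.6]
gripper_width: 0.705
grasp_force: 0.0
```

```bash
python3 - <<'E'
from h import *
rows([(bw(-60,0,175),ori(0)),(bw(-60,0,108),ori(0))])
E
```

```text
[6.93, -24.63, 3.25] [-0.0, 0.0, -0.0] n>=5.2
[6.93, -24.62, 9.95] [-0.0, 0.0, -0.0] n>=5.5
```

Emit:
send_rows --steps '[{"translation":[6.9,-24.6,3.0],"delta_rot":[0,0,0],"jaw":5},{"translation":[6.9,-24.6,3.0],"delta_rot":[0,0,0],"jaw":5},{"translation":[6.9,-24.6,3.0],"delta_rot":[0,0,0],"jaw":5},{"translation":[6.9,-24.6,3.0],"delta_rot":[0,0,0],"jaw":5},{"translation":[6.9,-24.6,3.0],"delta_rot":[0,0,0],"jaw":5},{"translation":[6.9,-24.6,3.0],"delta_rot":[0,0,0],"jaw":5},{"translation":[6.9,-24.6,3.0],"delta_rot":[0,0,0],"jaw":5},{"translation":[6.9,-24.6,3.0],"delta_rot":[0,0,0],"jaw":5}]'

```text
time: 1.7
tool_pos: [0.4549, 0.021, 0.1728]
tool_rot: [0.0, 1.0, -0.029, -0.0]
contact_force: [-0.6, -0.3, 0.2]
gripper_width: 0.583
grasp_force: 0.0
```

```bash
python3 - <<'E'
from h import *
rows([(bw(-60,0,108),ori(0))])
f=grab_frame("wrist"); cv2.imwrite("pics/w1.png",f["pixels"])
E
```

```text
[0.06, -0.3, 6.98] [0.001, 0.001, 0.0] n>=1.4
```

View pics/w1.png

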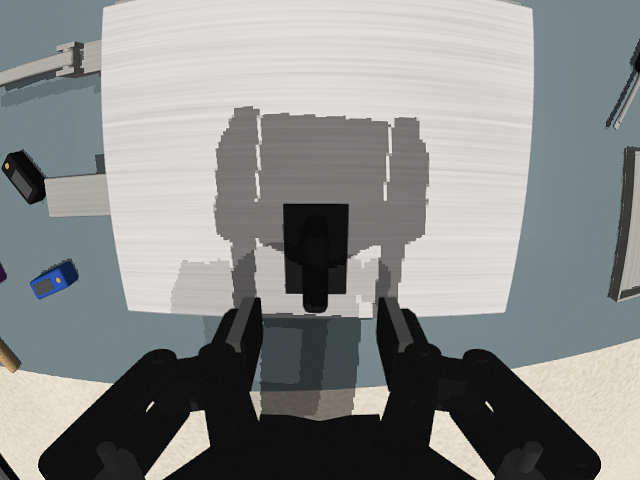

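The fin is centred between the fingers, at about (315,255). Descending to grip it.

Emit:
send_rows --steps '[{"translation":[0,-0.3,4],"delta_rot":[0,0,0],"jaw":5},{"translation":[0,-0.3,7.0],"delta_rot":[0,0,0],"jaw":5},{"translation":[0,-0.3,7.0],"delta_rot":[0,0,0],"jaw":2},{"translation":[0,-0.3,7.0],"delta_rot":[0,0,0],"jaw":0.5},{"translation":[0,-0.3,7.0],"delta_rot":[0,0,0],"jaw":0.5},{"translation":[0,-0.3,7.0],"delta_rot":[0,0,0],"jaw":0.5},{"translation":[0,-0.3,7.0],"delta_rot":[0,0,0],"jaw":0.5},{"translation":[0,-0.3,7.0],"delta_rot":[0,0,0],"jaw":0.5}]'

```text
time: 2.55
tool_pos: [0.4562, 0.0234, 0.1047]
tool_rot: [0.001, 1.0, -0.029, 0.001]
contact_force: [-2.4, -6.8, 0.1]
gripper_width: 0.157
grasp_force: 60.2
```

```bash
python3 - <<'E'
from h import *
p,r=tool()
# offset so th=0 equals present position (x only drift)
g0=p-r.apply([0,0,.005]); print(p, g0-hnd(0))
rows([(hnd(th),ori(0,.42*th/1.78)) for th in np.arange(.1,1.79,.105)])
E
```

```text
[0.45615719 0.02343327 0.10470279] [ 0.00054704 -0.0005076   0.00220276]
[0.39, -0.05, -1.46] [0.002, -0.026, -0.0] n>=0.3
[1.03, -0.04, -3.16] [0.002, -0.051, -0.0] n>=0.7
[1.85, -0.04, -4.79] [0.002, -0.075, -0.001] n>=1.0
[2.84, -0.03, -6.32] [0.002, -0.1, -0.001] n>=1.4
[3.98, -0.03, -7.73] [0.002, -0.125, -0.001] n>=1.7
[5.27, -0.03, -9.02] [0.002, -0.15, -0.001] n>=2.1
[6.68, -0.03, -10.17] [0.002, -0.175, -0.001] n>=2.4
[8.2, -0.02, -11.16] [0.002, -0.199, -0.001] n>=2.8
[9.82, -0.02, -11.98] [0.002, -0.224, -0.001] n>=3.1
[11.52, -0.02, -12.63] [0.002, -0.249, -0.001] n>=3.4
[13.27, -0.02, -13.1] [0.002, -0.274, -0.001] n>=3.7
[15.06, -0.02, -13.38] [0.002, -0.298, -0.001] n>=4.0
[16.88, -0.02, -13.46] [0.002, -0.323, -0.001] n>=4.3
[18.69, -0.02, -13.36] [0.002, -0.348, -0.001] n>=4.6
[20.48, -0.03, -13.07] [0.002, -0.373, -0.001] n>=4.9
[22.23, -0.03, -12.59] [0.002, -0.398, -0.001] n>=5.1
[23.91, -0.03, -11.93] [0.002, -0.422, -0.001] n>=5.3
```

Emit:
send_rows --steps '[{"translation":[0.4,0,-1.5],"delta_rot":[0,-0.026,0],"jaw":0.5},{"translation":[1.0,0,-3.2],"delta_rot":[0,-0.051,0],"jaw":0.5},{"translation":[1.85,0,-4.8],"delta_rot":[0,-0.075,0],"jaw":0.5},{"translation":[2.85,0,-6.3],"delta_rot":[0,-0.1,0],"jaw":0.5},{"translation":[4.0,0,-7.75],"delta_rot":[0,-0.125,0],"jaw":0.5},{"translation":[5.25,0,-9.0],"delta_rot":[0,-0.15,0],"jaw":0.5},{"translation":[6.7,0,-10.2],"delta_rot":[0,-0.175,0],"jaw":0.5},{"translation":[8.2,0,-11.2],"delta_rot":[0,-0.2,0],"jaw":0.5}]'

```text
time: 3.35
tool_pos: [0.5362, 0.0184, 0.2151]
tool_rot: [-0.001, 0.994, -0.029, -0.102]
contact_force: [-2.8, -7.1, -7.1]
gripper_width: 0.15
grasp_force: 60.5
```

```bash
python3 - <<'E'
from h import *
p,r=tool()
g0=p-r.apply([0,0,.005]); print(g0-hnd(.835), state()["grasp_force"])
rows([(hnd(th),ori(0,.42*th/1.78)) for th in np.arange(.94,1.79,.105)])
E
```

```text
[-0.00157311 -0.00080721 -0.00137814] 60.46859622001648
[1.54, -0.09, -1.31] [0.003, -0.017, -0.001] n>=0.4
[3.06, -0.09, -2.29] [0.003, -0.041, -0.001] n>=0.8
[4.69, -0.09, -3.11] [0.003, -0.066, -0.001] n>=1.1
[6.38, -0.09, -3.75] [0.003, -0.091, -0.001] n>=1.5
[8.14, -0.09, -4.21] [0.003, -0.116, -0.001] n>=1.8
[9.93, -0.09, -4.48] [0.003, -0.14, -0.001] n>=2.2
[11.74, -0.09, -4.57] [0.003, -0.165, -0.001] n>=2.5
[13.55, -0.09, -4.46] [0.003, -0.19, -0.001] n>=2.9
[15.34, -0.09, -4.16] [0.003, -0.215, -0.001] n>=3.2
```

Emit:
send_rows --steps '[{"translation":[1.5,0,-1.3],"delta_rot":[0,-0.017,0],"jaw":0.5},{"translation":[3.05,0,-2.3],"delta_rot":[0,-0.041,0],"jaw":0.5},{"translation":[4.7,0,-3.1],"delta_rot":[0,-0.066,0],"jaw":0.5},{"translation":[6.4,0,-3.75],"delta_rot":[0,-0.091,0],"jaw":0.5},{"translation":[8.15,0,-4.2],"delta_rot":[0,-0.116,0],"jaw":0.5},{"translation":[9.95,0,-4.5],"delta_rot":[0,-0.14,0],"jaw":0.5},{"translation":[11.75,0,-4.55],"delta_rot":[0,-0.165,0],"jaw":0.5},{"translation":[13.55,0,-4.45],"delta_rot":[0,-0.19,0],"jaw":0.5}]'

```text
time: 4.15
tool_pos: [0.6777, 0.0096, 0.2311]
tool_rot: [-0.004, 0.98, -0.029, -0.197]
contact_force: [-6.5, -8.2, -5.2]
gripper_width: 0.158
grasp_force: 63.3
```

```bash
python3 - <<'E'
from h import *
p,r=tool()
g0=p-r.apply([0,0,.005]); print(g0-hnd(1.675), state()["contact_force"])
rows([(hnd(th),ori(0,.42*th/1.78)) for th in (1.73,1.78)])
o=ori(0,.42)
a=o.apply([0,0,1]) # approach dir
rows([(hnd(1.78)-a*d,o) for d in (.05,.1,.15)])
E
```

```text
[-1.27057106e-04 -1.55851803e-03 -1.85507351e-05] [-6.50224681 -8.24086371 -5.18740489]
[0.95, -0.16, -0.05] [0.003, -0.012, -0.003] n>=0.2
[1.82, -0.16, -0.05] [0.003, -0.023, -0.003] n>=0.4
[1.93, -0.15, -5.05] [0.003, -0.023, -0.003] n>=1.1
[2.05, -0.13, -10.05] [0.003, -0.023, -0.003] n>=2.1
[2.17, -0.12, -15.05] [0.003, -0.023, -0.003] n>=3.0
```

Emit:
send_rows --steps '[{"translation":[0.95,0,0],"delta_rot":[0,-0.012,0],"jaw":0.5},{"translation":[1.8,0,0],"delta_rot":[0,-0.023,0],"jaw":0.5},{"translation":[1.8,0,0],"delta_rot":[0,-0.023,0],"jaw":4},{"translation":[1.8,0,0],"delta_rot":[0,-0.023,0],"jaw":5},{"translation":[1.9,0,-3],"delta_rot":[0,-0.023,0],"jaw":5},{"translation":[2.0,0,-7],"delta_rot":[0,-0.023,0],"jaw":5},{"translation":[2.1,0,-12],"delta_rot":[0,-0.023,0],"jaw":5},{"translation":[2.2,0,-15],"delta_rot":[0,-0.023,0],"jaw":5}]'

```text
time: 4.95
tool_pos: [0.7567, 0.0081, 0.3687]
tool_rot: [-0.006, 0.979, -0.027, -0.201]
contact_force: [-0.2, -0.8, 0.7]
gripper_width: 0.59
grasp_force: 0.0
```

```bash
python3 - <<'E'
from h import *
print(tool()[0]*1000)
rows([(bw(160,150,370),ori(40,.2)),(bw(81,300,300),ori(90)),(bw(81,305,130),ori(90))])
f=grab_frame("top"); cv2.imwrite("pics/t2.png",f["pixels"])
W=cloud(f); m=np.zeros((480,640),bool); m[150:330,250:420]=1
for z in (.15,.2,.25,.28):
    k=m&(abs(W[...,2]-z)<.01); print(z,k.sum(),np.nanmedian(W[k],0) if k.any() else None)
E
```

```text
[756.70390537   8.12291169 368.65044092]
[-7.42, -14.86, 3.57] [-0.072, 0.196, -0.694] n>=4.8
[-11.81, -29.87, 13.09] [-0.318, 0.317, -1.546] n>=10.7
[-5.11, -30.36, 28.72] [-0.318, 0.317, -1.546] n>=10.7
0.15 234 [ 0.64079805 -0.07558243  0.15035007]
0.2 391 [0.66200171 0.12096947 0.20008932]
0.25 222 [ 0.66202669 -0.08229823  0.24722873]
0.28 43 [ 0.66607475 -0.09663739  0.27261975]
```

View pics/t2.png

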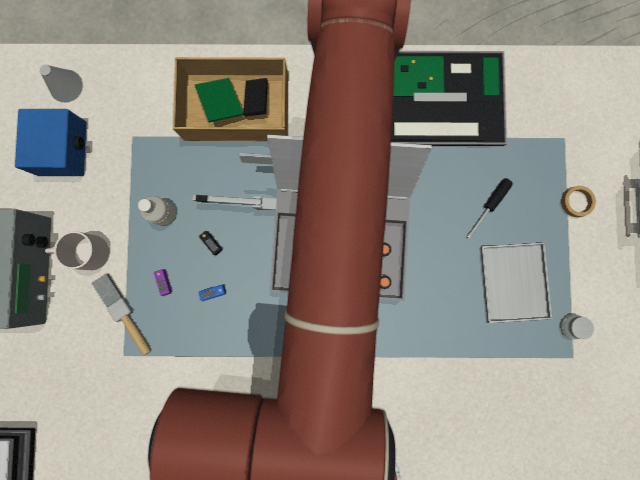

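The lid leans fully back, with the motor tops at about (385,249) and (385,282). The speaker hasn't moved from (210,243). Next I go to the stay.

Emit:
send_rows --steps '[{"translation":[-2.0,-4,0],"delta_rot":[-0.018,0.049,-0.174],"jaw":5},{"translation":[-4,-8,1.5],"delta_rot":[-0.036,0.098,-0.347],"jaw":5},{"translation":[-6.0,-12,2.8],"delta_rot":[-0.054,0.147,-0.52],"jaw":5},{"translation":[-7.4,-15,3.6],"delta_rot":[-0.072,0.196,-0.694],"jaw":5},{"translation":[-8.6,-19,6.2],"delta_rot":[-0.14,0.23,-0.92],"jaw":5},{"translation":[-9.8,-23,8.5],"delta_rot":[-0.2,0.26,-1.13],"jaw":5},{"translation":[-11,-27,11],"delta_rot":[-0.26,0.29,-1.34],"jaw":5},{"translation":[-11.8,-29.9,13.1],"delta_rot":[-0.318,0.317,-1.546],"jaw":5}]'

```text
time: 5.8
tool_pos: [0.6106, 0.3182, 0.2904]
tool_rot: [-0.017, 0.847, 0.529, -0.047]
contact_force: [-0.0, 1.1, -0.2]
gripper_width: 0.588
grasp_force: 0.0
```

```bash
python3 - <<'E'
from h import *
print(tool()[0]*1000)
rows([(bw(81,305,130),ori(90)),(bw(81,305,62),ori(90))])
E
```

```text
[610.60103408 318.17874792 290.44777673]
[1.37, 1.5, 16.42] [-0.09, 0.046, -0.397] n>=3.3
[1.8, 2.04, 23.19] [-0.09, 0.046, -0.397] n>=4.7
```

Emit:
send_rows --steps '[{"translation":[0.5,0.5,5],"delta_rot":[-0.03,0.015,-0.13],"jaw":5},{"translation":[1.0,1.0,9.5],"delta_rot":[-0.06,0.03,-0.26],"jaw":5},{"translation":[1.3,1.4,13.5],"delta_rot":[-0.09,0.046,-0.397],"jaw":5},{"translation":[1.4,1.5,16.4],"delta_rot":[-0.09,0.046,-0.397],"jaw":5},{"translation":[1.6,1.8,20],"delta_rot":[-0.09,0.046,-0.397],"jaw":5},{"translation":[1.8,2.05,23.2],"delta_rot":[-0.09,0.046,-0.397],"jaw":5},{"translation":[1.8,2.05,23.2],"delta_rot":[-0.09,0.046,-0.397],"jaw":5},{"translation":[1.8,2.05,23.2],"delta_rot":[-0.09,0.046,-0.397],"jaw":5}]'

```text
time: 6.6
tool_pos: [0.6151, 0.317, 0.0569]
tool_rot: [-0.0, 0.73, 0.683, -0.002]
contact_force: [0.4, 0.9, 1.0]
gripper_width: 0.581
grasp_force: 0.0
```

```bash
python3 - <<'E'
from h import *
print(tool()[0]*1000)
rows([(bw(81,305,62),ori(90))])
f=grab_frame("wrist"); cv2.imwrite("pics/w3.png",f["pixels"])
E
```

```text
[615.13617074 316.95990518  56.9059432 ]
[0.33, -0.14, -0.01] [-0.003, 0.003, -0.008] n>=0.1
```

View pics/w3.png

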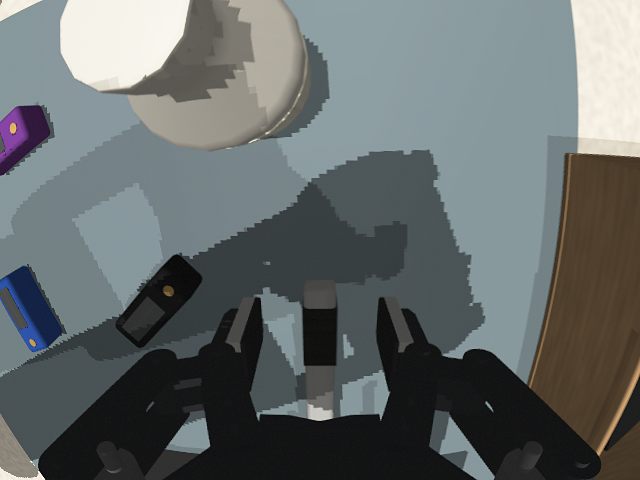

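Emit:
send_rows --steps '[{"translation":[0.3,-0.15,0],"delta_rot":[0,0,0],"jaw":3},{"translation":[0.3,-0.15,0],"delta_rot":[0,0,0],"jaw":0.5},{"translation":[0.3,-0.15,0],"delta_rot":[0,0,0],"jaw":0.5},{"translation":[0.3,-0.15,0],"delta_rot":[0,0,0],"jaw":0.5},{"translation":[0.3,-0.15,0],"delta_rot":[0,0,0],"jaw":0.5},{"translation":[0.3,-0.15,0],"delta_rot":[0,0,0],"jaw":0.5},{"translation":[0.3,-0.15,0],"delta_rot":[0,0,0],"jaw":0.5},{"translation":[0.3,-0.15,0],"delta_rot":[0,0,0],"jaw":0.5}]'

```text
time: 7.45
tool_pos: [0.6153, 0.3204, 0.0581]
tool_rot: [0.0, 0.73, 0.683, -0.001]
contact_force: [1.6, 1.1, 6.7]
gripper_width: 0.125
grasp_force: 59.3
```

```bash
python3 - <<'E'
from h import *
p,r=tool()
print((p-r.apply([0,0,.005])-bw(81,305,60))*1000)
rows([(bw(81,185+120*np.cos(a),60+120*np.sin(a)),ori(90)) for a in np.linspace(.12,1.57,13)])
E
```

```text
[1.33575954 0.04191135 3.09298477]
[-0.1, -0.13, -1.13] [-0.0, 0.001, -0.009] n>=0.2
[-0.36, -0.13, -2.55] [-0.0, 0.001, -0.009] n>=0.5
[-0.79, -0.13, -3.94] [-0.0, 0.001, -0.009] n>=0.8
[-1.39, -0.12, -5.26] [-0.0, 0.001, -0.009] n>=1.1
[-2.14, -0.12, -6.5] [-0.0, 0.001, -0.009] n>=1.4
[-3.03, -0.11, -7.64] [-0.0, 0.001, -0.009] n>=1.6
[-4.06, -0.1, -8.66] [-0.0, 0.001, -0.009] n>=1.9
[-5.2, -0.09, -9.55] [-0.0, 0.001, -0.009] n>=2.2
[-6.44, -0.08, -10.3] [-0.0, 0.001, -0.009] n>=2.4
[-7.76, -0.07, -10.9] [-0.0, 0.001, -0.009] n>=2.7
[-9.15, -0.06, -11.33] [-0.0, 0.001, -0.009] n>=2.9
[-10.57, -0.05, -11.59] [-0.0, 0.001, -0.009] n>=3.1
[-12.02, -0.03, -11.67] [-0.0, 0.001, -0.009] n>=3.4
```

Emit:
send_rows --steps '[{"translation":[-0.25,0,-2.2],"delta_rot":[0,0,0],"jaw":0.5},{"translation":[-1.1,0,-4.7],"delta_rot":[0,0,0],"jaw":0.5},{"translation":[-2.4,0,-6.9],"delta_rot":[0,0,0],"jaw":0.5},{"translation":[-4.06,0,-8.7],"delta_rot":[0,0,0],"jaw":0.5},{"translation":[-6.1,0,-10.15],"delta_rot":[0,0,0],"jaw":0.5},{"translation":[-8.2,0,-11.1],"delta_rot":[0,0,0],"jaw":0.5},{"translation":[-10.57,0,-11.65],"delta_rot":[0,0,0],"jaw":0.5},{"translation":[-12.1,0,-11.75],"delta_rot":[0,0,0],"jaw":0.5}]'

```text
time: 8.25
tool_pos: [0.6075, 0.1998, 0.1745]
tool_rot: [-0.0, 0.731, 0.683, 0.001]
contact_force: [5.2, 6.7, -3.1]
gripper_width: 0.127
grasp_force: 58.4
```

```bash
python3 - <<'E'
from h import *
p,r=tool()
print((p-r.apply([0,0,.005])-bw(81,185,180))*1000,state()["contact_force"])
rows([(bw(81,187,181),ori(90)),(bw(81,183,181),ori(90)),(bw(81,185,300),ori(90))])
f=grab_frame("scene"); cv2.imwrite("pics/s4.png",f["pixels"])
E
```

```text
[ 0.44182826 -0.74665432 -0.52689808] [ 5.24783933  6.70693256 -3.06048584]
[0.27, -0.05, -0.15] [0.001, -0.002, -0.01] n>=0.1
[-0.13, -0.05, -0.15] [0.001, -0.002, -0.01] n>=0.1
[0.09, -0.04, -12.05] [0.001, -0.002, -0.01] n>=2.4
```

View pics/s4.png

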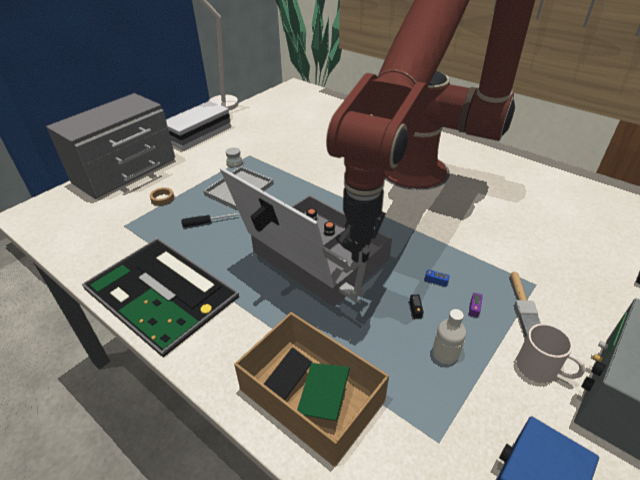

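The stay is upright. Nudging it onto its stop, then releasing and rising.

Emit:
send_rows --steps '[{"translation":[-0.3,0,0],"delta_rot":[0,0,0],"jaw":0.5},{"translation":[-0.3,0,0],"delta_rot":[0,0,0],"jaw":0.5},{"translation":[0,0,0],"delta_rot":[0,0,0],"jaw":3.5},{"translation":[0,0,0],"delta_rot":[0,0,0],"jaw":3.5},{"translation":[0,0,-3],"delta_rot":[0,0,0],"jaw":3.5},{"translation":[0,0,-8],"delta_rot":[0,0,0],"jaw":4},{"translation":[0,0,-13],"delta_rot":[0,0,0],"jaw":4},{"translation":[0,0,-18],"delta_rot":[0,0,0],"jaw":4}]'

```text
time: 9.1
tool_pos: [0.6061, 0.1998, 0.3549]
tool_rot: [-0.001, 0.73, 0.683, -0.003]
contact_force: [1.2, 0.5, 0.2]
gripper_width: 0.472
grasp_force: 0.0
```

```bash
python3 - <<'E'
from h import *
p,r=tool(); print(p)
o=ori(0,.42);a=o.apply([0,0,1])
rows([(bw(150,120,400),ori(45,.2)),(hnd(1.8)-a*.15,o)])
E
```

```text
[0.60613479 0.19982653 0.35492594]
[-6.38, 6.92, -4.03] [0.186, -0.073, 0.774] n>=5.3
[-18.29, 16.52, -0.52] [0.327, -0.323, 1.537] n>=10.7
```

Emit:
send_rows --steps '[{"translation":[-2,2.2,-2.5],"delta_rot":[0.046,-0.018,0.15],"jaw":5},{"translation":[-4.2,4.5,-4],"delta_rot":[0.09,-0.036,0.3],"jaw":5},{"translation":[-6.4,6.9,-4],"delta_rot":[0.13,-0.05,0.45],"jaw":5},{"translation":[-8.5,8.5,-4],"delta_rot":[0.16,-0.06,0.6],"jaw":5},{"translation":[-11,10.5,-3.5],"delta_rot":[0.186,-0.073,0.774],"jaw":5},{"translation":[-13.5,13,-2.8],"delta_rot":[0.22,-0.14,0.95],"jaw":5},{"translation":[-16,15,-1.5],"delta_rot":[0.27,-0.21,1.12],"jaw":5},{"translation":[-18.3,16.5,-0.5],"delta_rot":[0.3,-0.27,1.3],"jaw":5}]'

```text
time: 9.9
tool_pos: [0.7599, 0.0053, 0.3571]
tool_rot: [-0.022, 0.971, 0.17, -0.164]
contact_force: [-0.3, 0.2, 0.5]
gripper_width: 0.582
grasp_force: 0.0
```

```bash
python3 - <<'E'
from h import *
p,r=tool(); print(p)
o=ori(0,.42);a=o.apply([0,0,1])
rows([(hnd(1.8)-a*d,o) for d in (.15,.1,.07,0)])
E
```

```text
[0.75994429 0.00528841 0.3570596 ]
[-0.15, -0.17, -0.25] [0.049, -0.082, 0.397] n>=2.7
[-0.5, -0.49, 4.73] [0.049, -0.082, 0.397] n>=2.7
[-0.71, -0.68, 7.72] [0.049, -0.082, 0.397] n>=2.7
[-1.2, -1.13, 14.68] [0.049, -0.082, 0.397] n>=3.0
```

Emit:
send_rows --steps '[{"translation":[-0.15,-0.2,-0.2],"delta_rot":[0.016,-0.027,0.13],"jaw":5},{"translation":[-0.15,-0.2,-0.2],"delta_rot":[0.033,-0.055,0.265],"jaw":5},{"translation":[-0.15,-0.2,-0.2],"delta_rot":[0.049,-0.082,0.397],"jaw":5},{"translation":[-0.5,-0.5,4.7],"delta_rot":[0.049,-0.082,0.397],"jaw":5},{"translation":[-0.7,-0.7,7.7],"delta_rot":[0.049,-0.082,0.397],"jaw":5},{"translation":[-1.0,-0.95,11.5],"delta_rot":[0.049,-0.082,0.397],"jaw":5},{"translation":[-1.2,-1.15,14.7],"delta_rot":[0.049,-0.082,0.397],"jaw":5},{"translation":[-1.2,-1.15,14.7],"delta_rot":[0.049,-0.082,0.397],"jaw":5}]'

```text
time: 10.7
tool_pos: [0.6937, 0.0118, 0.2177]
tool_rot: [-0.007, 0.977, -0.025, -0.213]
contact_force: [-0.1, -0.4, -0.7]
gripper_width: 0.583
grasp_force: 0.0
```

```bash
python3 - <<'E'
from h import *
p,r=tool()
print((p-r.apply([0,0,.005])-hnd(1.8))*1000,state()["contact_force"])
rows([(hnd(1.8),ori(0,.42))]+[(hnd(t),ori(0,.42*t/1.8)) for t in (1.73,1.66,1.59,1.52,1.46,1.41,1.38,1.36)])
E
```

```text
[-4.12266744  1.77607964 -5.42954221] [-0.13800951 -0.40903093 -0.74479433]
[0.16, 0.15, -0.67] [0.0, 0.009, 0.006] n>=0.1
[-1.05, 0.15, -0.64] [0.0, 0.026, 0.006] n>=0.2
[-2.25, 0.14, -0.53] [0.0, 0.042, 0.006] n>=0.5
[-3.45, 0.13, -0.34] [0.0, 0.058, 0.006] n>=0.7
[-4.62, 0.12, -0.06] [0.0, 0.075, 0.006] n>=0.9
[-5.61, 0.12, 0.24] [0.0, 0.089, 0.006] n>=1.1
[-6.43, 0.11, 0.54] [-0.0, 0.1, 0.006] n>=1.3
[-6.9, 0.11, 0.74] [-0.0, 0.107, 0.006] n>=1.4
[-7.22, 0.11, 0.88] [-0.0, 0.112, 0.006] n>=1.5
```

Emit:
send_rows --steps '[{"translation":[0.15,0.1,-0.6],"delta_rot":[0,0,0],"jaw":3},{"translation":[0.15,0.1,-0.6],"delta_rot":[0,0,0],"jaw":0.5},{"translation":[0.15,0.1,-0.6],"delta_rot":[0,0,0],"jaw":0.5},{"translation":[0.15,0.1,-0.6],"delta_rot":[0,0,0],"jaw":0.5},{"translation":[0.15,0.1,-0.6],"delta_rot":[0,0,0],"jaw":0.5},{"translation":[0.15,0.1,-0.6],"delta_rot":[0,0,0],"jaw":0.5},{"translation":[-1.0,0.1,-0.6],"delta_rot":[0,0.026,0],"jaw":0.5},{"translation":[-2.2,0.1,-0.5],"delta_rot":[0,0.042,0],"jaw":0.5}]'

```text
time: 11.5
tool_pos: [0.6831, 0.0092, 0.2419]
tool_rot: [-0.005, 0.983, -0.027, -0.18]
contact_force: [3.0, -3.5, 1.2]
gripper_width: 0.156
grasp_force: 61.2
```

```bash
python3 - <<'E'
from h import *
p,r=tool()
print((p-r.apply([0,0,.005])-hnd(1.66))*1000,state()["contact_force"])
rows([(hnd(t),ori(0,.42*t/1.8)) for t in (1.59,1.54,1.49,1.45,1.42,1.40,1.39)])
E
```

```text
[ 7.66441199 -2.0756459  10.02923465] [ 3.01419348 -3.54343687  1.24659193]
[-1.59, -0.17, 1.33] [0.002, -0.01, 0.003] n>=0.4
[-2.44, -0.17, 1.46] [0.002, 0.002, 0.003] n>=0.6
[-3.29, -0.18, 1.63] [0.002, 0.014, 0.003] n>=0.7
[-3.96, -0.18, 1.8] [0.002, 0.023, 0.003] n>=0.9
[-4.46, -0.18, 1.95] [0.002, 0.03, 0.003] n>=1.0
[-4.79, -0.18, 2.05] [0.002, 0.035, 0.003] n>=1.0
[-4.95, -0.18, 2.11] [0.002, 0.037, 0.003] n>=1.1
```

Emit:
send_rows --steps '[{"translation":[-0.6,0,0.1],"delta_rot":[0,0.008,0],"jaw":0.5},{"translation":[-1.2,0,0.2],"delta_rot":[0,0.016,0],"jaw":0.5},{"translation":[-1.8,0,0.3],"delta_rot":[0,0.024,0],"jaw":0.5},{"translation":[-2.4,0,0.47],"delta_rot":[0,0.033,0],"jaw":0.5},{"translation":[-2.9,0,0.6],"delta_rot":[0,0.04,0],"jaw":0.5},{"translation":[-3.4,0,0.77],"delta_rot":[0,0.047,0],"jaw":0.5},{"translation":[-3.8,0,0.9],"delta_rot":[0,0.052,0],"jaw":0.5},{"translation":[-4.1,0,1.0],"delta_rot":[0,0.057,0],"jaw":0.5}]'

```text
time: 12.3
tool_pos: [0.6419, 0.0117, 0.2505]
tool_rot: [-0.004, 0.988, -0.027, -0.151]
contact_force: [4.5, -4.0, 9.9]
gripper_width: 0.152
grasp_force: 63.2
```

```bash
python3 - <<'E'
from h import *
p,r=tool()
print((p-r.apply([0,0,.005])-hnd(1.4))*1000,state()["contact_force"],state()["ft_torque"])
f=grab_frame("scene"); im=f["pixels"]; cv2.imwrite("pics/s5.png",cv2.resize(im[150:330,200:440],(800,600),interpolation=cv2.INTER_CUBIC))
W=cloud(f); m=W[150:330,200:440].reshape(-1,3); m=m[np.isfinite(m[:,0])]
b=(m-B)@R.from_euler('z',YB,degrees=True).as_matrix()*1000
s=(b[:,2]>100)&(b[:,2]<270)&(abs(b[:,1]+90)<40)&(b[:,0]>90)&(b[:,0]<230)
for z in (110,140,170,200,230): k=s&(abs(b[:,2]-z)<8); print(z,k.sum(),np.median(b[k],0) if k.any() else 0)
E
```

```text
[10.53521446 -2.07445096 10.98881822] [ 4.494776   -4.00030478  9.87621724] [-0.48118876 -1.20558211 -0.28520664]
110 116 [109.36860345 -93.04993207 110.14963764]
140 116 [106.12586078 -89.43340332 139.56850507]
170 126 [102.41327454 -89.22322134 170.5238946 ]
200 121 [ 99.19410792 -89.85027682 199.81245756]
230 38 [  95.98857679 -117.51834549  225.88017157]
```

View pics/s5.png

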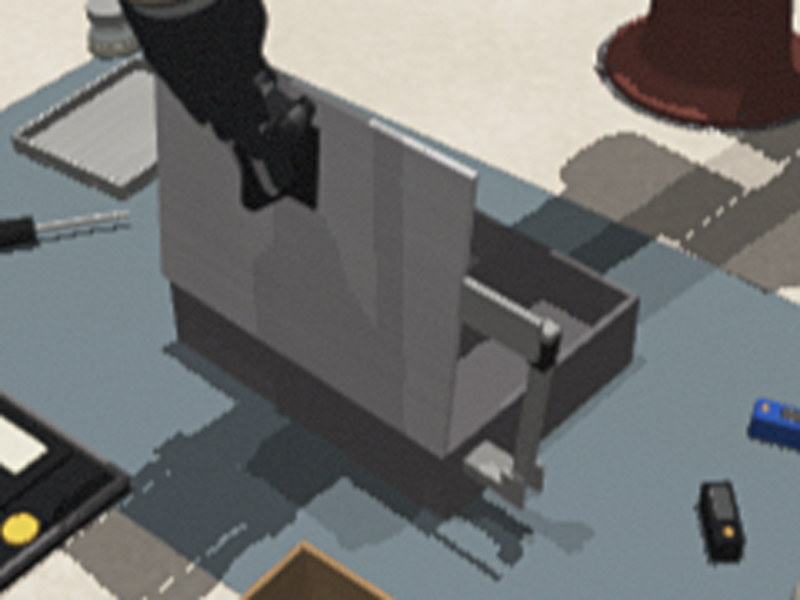

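The tab is almost against the stay top, with the lid at about 1.46 rad. A little further.

Emit:
send_rows --steps '[{"translation":[-0.3,0,0.1],"delta_rot":[0,0.004,0],"jaw":0.5},{"translation":[-0.6,0,0.2],"delta_rot":[0,0.008,0],"jaw":0.5},{"translation":[-0.9,0,0.3],"delta_rot":[0,0.012,0],"jaw":0.5},{"translation":[-1.1,0,0.4],"delta_rot":[0,0.014,0],"jaw":0.5},{"translation":[-1.1,0,0.4],"delta_rot":[0,0.014,0],"jaw":0.5},{"translation":[-1.1,0,0.4],"delta_rot":[0,0.014,0],"jaw":0.5},{"translation":[-1.1,0,0.4],"delta_rot":[0,0.014,0],"jaw":0.5},{"translation":[-1.1,0,0.4],"delta_rot":[0,0.014,0],"jaw":0.5}]'

```text
time: 13.15
tool_pos: [0.6308, 0.0124, 0.2512]
tool_rot: [-0.004, 0.989, -0.026, -0.143]
contact_force: [3.5, -2.6, 11.7]
gripper_width: 0.153
grasp_force: 63.9
```

```bash
cat >> h.py <<'E'
def lid(f):
    m=cloud(f).reshape(-1,3); m=m[np.isfinite(m[:,0])]
    b=(m-B)@R.from_euler('z',YB,degrees=True).as_matrix()*1000
    s=(b[:,2]>100)&(b[:,2]<215)&(abs(b[:,1]+90)<40)&(b[:,0]>70)&(b[:,0]<230)
    c=np.polyfit(b[s,2],b[s,0],1); c=np.polyfit(*b[s][abs(np.polyval(c,b[s,2])-b[s,0])<5].T[[2,0]],1)
    return np.pi/2+np.arctan(c[0])
E
python3 - <<'E'
from h import *
p,r=tool()
print(state()["contact_force"],state()["ft_torque"],lid(grab_frame("scene")))
a=r.apply([0,0,1]);g=p-a*.005
rows([(g-a*.05,r),(g-a*.15,r)])
E
```

```text
[ 3.52016371 -2.55792549 11.71252808] [-0.45073276 -0.88770928 -0.24450998] 1.3983164155991932
[-0.0, 0.0, -5.0] [-0.0, -0.0, 0.0] n>=1.0
[-0.0, 0.0, -15.0] [-0.0, -0.0, 0.0] n>=3.0
```

Emit:
send_rows --steps '[{"translation":[0,0,0],"delta_rot":[0,0,0],"jaw":1.8},{"translation":[0,0,0],"delta_rot":[0,0,0],"jaw":3},{"translation":[0,0,0],"delta_rot":[0,0,0],"jaw":5},{"translation":[0,0,-2],"delta_rot":[0,0,0],"jaw":5},{"translation":[0,0,-5],"delta_rot":[0,0,0],"jaw":5},{"translation":[0,0,-9],"delta_rot":[0,0,0],"jaw":5},{"translation":[0,0,-13],"delta_rot":[0,0,0],"jaw":5},{"translation":[0,0,-16],"delta_rot":[0,0,0],"jaw":5}]'

```text
time: 14.0
tool_pos: [0.6743, 0.0111, 0.3982]
tool_rot: [-0.005, 0.988, -0.025, -0.15]
contact_force: [0.7, -0.3, 0.2]
gripper_width: 0.588
grasp_force: 0.0
```

```bash
python3 - <<'E'
from h import *
print(lid(grab_frame("scene")), tool()[0])
f=grab_frame("top"); W=cloud(f)
m=np.zeros((480,640),bool); m[215:275,170:245]=1
im=f["pixels"]; m&=(W[...,2]>.012)&(W[...,2]<.04)&(im.max(-1)<90)
p=W[m]; c,s,a=cv2.minAreaRect((p[:,:2]*1000).astype(np.float32)); print(m.sum(),c,s,a)
yb=a if s[0]>s[1] else a+90  # long axis, world deg
print("long axis",yb)
sp=np.array([*np.array(c)/1000,.014])
# close across the width: tool x along long axis
for yw in (yb-YB-180,yb-YB): print(yw); rows([(bw(40,150,380),ori(45)),(sp+[0,0,.15],ori(yw)),(sp,ori(yw))])
E
```

```text
1.393216501341165 [0.67576834 0.01088567 0.40314737]
206 (544.1864624023438, 339.1730651855469) (133.30892944335938, 32.09103012084961) 54.97196578979492
long axis 54.97196578979492
-121.72803421020508
[-10.64, -15.09, 6.0] [-0.117, 0.279, -0.773] n>=5.5
[-7.1, -32.05, 27.54] [0.313, 0.176, 2.113] n>=14.3
[-2.74, -32.01, 41.89] [0.313, 0.176, 2.113] n>=14.3
58.27196578979492
[-10.64, -15.09, 6.0] [-0.117, 0.279, -0.773] n>=5.5
[-7.1, -32.05, 27.54] [-0.151, 0.268, -1.003] n>=8.6
[-2.74, -32.01, 41.89] [-0.151, 0.268, -1.003] n>=10.6
```

```bash
cat >> h.py <<'E'
def spk(f,show=True):
    W=cloud(f); im=f["pixels"]; m=np.zeros((480,640),bool); m[200:330,140:262]=1
    m&=(W[...,2]>.012)&(W[...,2]<.04)&(im.astype(int).max(-1)-im.astype(int).min(-1)<25)&(im.max(-1)<140)
    n,l,st,_=cv2.connectedComponentsWithStats(m.astype(np.uint8),connectivity=8)
    for i in range(1,n):
        if st[i,4]>60:
            p=W[l==i]; c,s,a=cv2.minAreaRect((p[:,:2]*1000).astype(np.float32)); print(st[i].tolist(),np.round(c,1),np.round(s,1),"long axis",a if s[0]>s[1] else a+90)
E
python3 - <<'E'
from h import *
f=grab_frame("top"); cv2.imwrite("pics/t6.png",f["pixels"]); spk(f)
sp=np.array([.5228,.309,.014])
rows([(bw(40,150,380),ori(30,.1)),(sp+[0,0,.15],ori(42)),(sp,ori(42))])
E
```

```text
[157, 202, 19, 24, 89] [582.2 403.1] [22.5 55.4] long axis 155.80243682861328
[199, 231, 24, 24, 253] [522.5 308.5] [55.4 22.3] long axis 40.611595153808594
[158, 279, 8, 13, 65] [426.4 412.5] [29. 13.] long axis 25.95083236694336
[202, 290, 13, 8, 66] [410. 310.] [12.2 27.5] long axis 106.7606029510498
[-10.68, -15.09, 5.76] [-0.053, 0.194, -0.516] n>=3.9
[-8.9, -28.92, 27.84] [-0.111, 0.285, -0.721] n>=8.2
[-4.48, -28.88, 42.18] [-0.111, 0.285, -0.721] n>=10.3
```

View pics/t6.png

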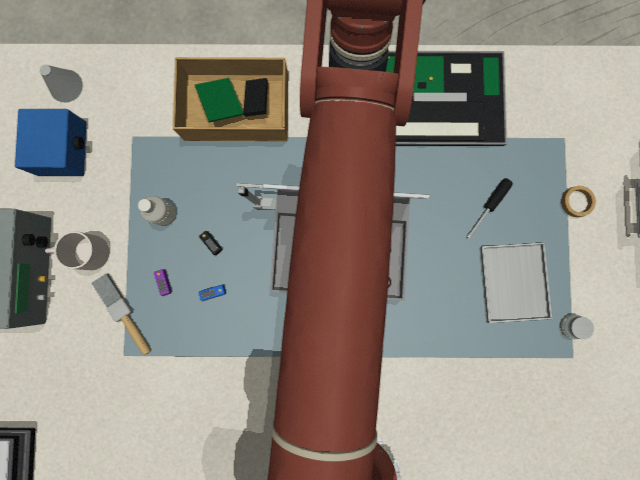

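The lid is propped on the stay at (245,190) and the speaker is still at (209,243). Moving to the speaker.

Emit:
send_rows --steps '[{"translation":[-3,-4,0.5],"delta_rot":[-0.013,0.05,-0.13],"jaw":5},{"translation":[-6,-8,2.5],"delta_rot":[-0.027,0.1,-0.26],"jaw":5},{"translation":[-8.5,-12,4.2],"delta_rot":[-0.04,0.15,-0.39],"jaw":5},{"translation":[-10.7,-15.1,5.8],"delta_rot":[-0.053,0.194,-0.516],"jaw":5},{"translation":[-10.5,-18.5,9.2],"delta_rot":[-0.08,0.24,-0.62],"jaw":5},{"translation":[-10.0,-22,13],"delta_rot":[-0.111,0.285,-0.72],"jaw":5},{"translation":[-9.5,-25,17],"delta_rot":[-0.111,0.285,-0.75],"jaw":5},{"translation":[-9.2,-28,21],"delta_rot":[-0.111,0.285,-0.75],"jaw":5}]'

```text
time: 14.95
tool_pos: [0.5361, 0.2983, 0.2217]
tool_rot: [-0.003, 0.939, 0.345, -0.003]
contact_force: [0.5, -0.2, -0.6]
gripper_width: 0.584
grasp_force: 0.0
```

```bash
python3 - <<'E'
from h import *
sp=np.array([.5225,.3085,.012])
print(tool()[0])
rows([(sp+[0,0,.06],ori(43.9)),(sp,ori(43.9))])
E
```

```text
[0.5360863  0.29828395 0.22166352]
[-0.33, -1.55, 15.48] [-0.007, 0.003, -0.004] n>=3.1
[-0.31, -1.51, 21.48] [-0.007, 0.003, -0.004] n>=4.3
```

Emit:
send_rows --steps '[{"translation":[-0.2,-0.8,5],"delta_rot":[0,0,0],"jaw":5},{"translation":[-0.3,-1.5,10],"delta_rot":[0,0,0],"jaw":5},{"translation":[-0.3,-1.5,15.4],"delta_rot":[0,0,0],"jaw":5},{"translation":[-0.3,-1.5,18.5],"delta_rot":[0,0,0],"jaw":5},{"translation":[-0.3,-1.5,20.3],"delta_rot":[0,0,0],"jaw":5},{"translation":[-0.3,-1.5,20.4],"delta_rot":[0,0,0],"jaw":5},{"translation":[-0.3,-1.5,20.4],"delta_rot":[0,0,0],"jaw":1.5},{"translation":[-0.3,-1.5,20.4],"delta_rot":[0,0,0],"jaw":1.5}]'

```text
time: 15.75
tool_pos: [0.5262, 0.3082, 0.0227]
tool_rot: [-0.003, 0.939, 0.345, -0.0]
contact_force: [-0.5, 0.6, 0.6]
gripper_width: 0.255
grasp_force: 3.7
```

```bash
python3 - <<'E'
from h import *
print(tool()[0])
f=grab_frame("wrist"); cv2.imwrite("pics/w7.png",f["pixels"])
# place: speaker compartment centre x -22.5, y 79; floor 25
for y in (44,90,0):print(y);rows([(bw(-22,140,140),ori(y)),(bw(-30,80,140),ori(y)),(bw(-30,80,50),ori(y))])
E
```

```text
[0.52624477 0.30818624 0.02274498]
44
[-11.38, 9.52, -11.24] [-0.005, -0.002, -0.007] n>=3.7
[-16.09, 13.31, -11.28] [-0.005, -0.002, -0.007] n>=4.7
[-16.11, 13.36, -2.28] [-0.005, -0.002, -0.007] n>=4.2
90
[-11.38, 9.52, -11.24] [-0.004, -0.004, -0.81] n>=5.4
[-16.09, 13.31, -11.28] [-0.004, -0.004, -0.81] n>=5.4
[-16.11, 13.36, -2.28] [-0.004, -0.004, -0.81] n>=5.4
0
[-11.38, 9.52, -11.24] [-0.006, -0.0, 0.761] n>=5.1
[-16.09, 13.31, -11.28] [-0.006, -0.0, 0.761] n>=5.1
[-16.11, 13.36, -2.28] [-0.006, -0.0, 0.761] n>=5.1
```

View pics/w7.png

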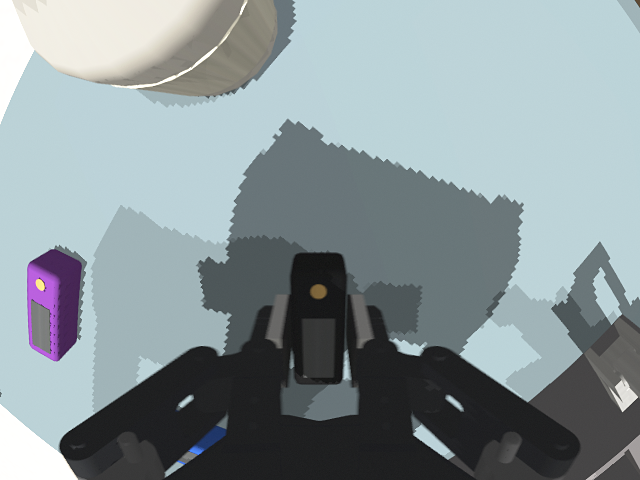

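Emit:
send_rows --steps '[{"translation":[0,0,0],"delta_rot":[0,0,0],"jaw":1.5},{"translation":[0,0,0],"delta_rot":[0,0,0],"jaw":1.5},{"translation":[0,0,-4],"delta_rot":[0,0,0],"jaw":1.5},{"translation":[-1,1,-8.5],"delta_rot":[0,0,0.12],"jaw":1.5},{"translation":[-4,3,-11.4],"delta_rot":[0,0,0.26],"jaw":1.5},{"translation":[-7.5,6,-11.4],"delta_rot":[0,0,0.4],"jaw":1.5},{"translation":[-11.4,9.5,-11.4],"delta_rot":[0,0,0.54],"jaw":1.5},{"translation":[-15,12,-11.4],"delta_rot":[0,0,0.68],"jaw":1.5}]'

```text
time: 16.6
tool_pos: [0.4894, 0.1171, 0.1358]
tool_rot: [-0.002, 1.0, 0.009, -0.001]
contact_force: [0.9, -0.7, -0.1]
gripper_width: 0.238
grasp_force: 62.1
```

```bash
python3 - <<'E'
from h import *
print(tool()[0],state()["grasp_force"])
rows([(bw(-35,80,140),ori(0)),(bw(-35,80,45),ori(0))])
E
```

```text
[0.48940848 0.11709316 0.13583767] 62.11520075798035
[-0.45, 1.46, 0.08] [-0.004, 0.002, 0.076] n>=0.5
[-0.43, 1.5, 9.58] [-0.004, 0.002, 0.076] n>=1.9
```

Emit:
send_rows --steps '[{"translation":[-0.4,1.3,0],"delta_rot":[0,0,0.076],"jaw":1.5},{"translation":[-0.4,1.3,4],"delta_rot":[0,0,0.076],"jaw":1.5},{"translation":[-0.4,1.3,8],"delta_rot":[0,0,0.076],"jaw":1.5},{"translation":[-0.4,1.3,9.5],"delta_rot":[0,0,0.076],"jaw":1.5},{"translation":[-0.4,1.3,9.6],"delta_rot":[0,0,0.076],"jaw":1.5},{"translation":[-0.4,1.3,9.6],"delta_rot":[0,0,0.076],"jaw":4},{"translation":[-0.4,1.3,9.6],"delta_rot":[0,0,0.076],"jaw":4},{"translation":[-0.4,1.3,5],"delta_rot":[0,0,0.076],"jaw":4}]'

```text
time: 17.4
tool_pos: [0.4799, 0.1055, 0.0786]
tool_rot: [-0.002, 1.0, -0.026, -0.009]
contact_force: [0.7, 0.5, -0.7]
gripper_width: 0.468
grasp_force: 0.0
```

```bash
python3 - <<'E'
from h import *
print(tool()[0],state()["contact_force"])
rows([(bw(-30,80,200),ori(0)),(bw(-30,250,250),ori(0))])
E
```

```text
[0.47988876 0.10552537 0.07860198] [ 0.70274569  0.54568078 -0.73353181]
[0.83, 0.26, -11.66] [-0.003, 0.019, 0.005] n>=2.3
[0.82, -16.75, -16.61] [-0.003, 0.019, 0.005] n>=4.7
```

```bash
python3 - <<'E'
from h import *
rows([(np.array([.45,-.3,.2]),ori(0))])
E
```

```text
[-1.07, 40.62, -11.73] [-0.003, 0.019, 0.005] n>=8.5
```

Emit:
send_rows --steps '[{"translation":[0,0.3,-5],"delta_rot":[0,0,0],"jaw":5},{"translation":[0,0.3,-10],"delta_rot":[0,0,0],"jaw":5},{"translation":[-0.5,5,-12],"delta_rot":[0,0,0],"jaw":5},{"translation":[-1,10,-12],"delta_rot":[0,0,0],"jaw":5},{"translation":[-1,15,-12],"delta_rot":[0,0,0],"jaw":5},{"translation":[-1.5,20,-12],"delta_rot":[0,0,0],"jaw":5},{"translation":[-2,25,-12],"delta_rot":[0,0,0],"jaw":5},{"translation":[-2,30,-12],"delta_rot":[0,0,0],"jaw":5}]'

```text
time: 18.2
tool_pos: [0.4493, -0.1929, 0.2034]
tool_rot: [-0.002, 1.0, -0.026, -0.002]
contact_force: [0.6, 0.9, -0.2]
gripper_width: 0.584
grasp_force: 0.0
```

```bash
python3 - <<'E'
from h import *
f=grab_frame("top"); cv2.imwrite("pics/t8.png",f["pixels"][130:330,240:580].repeat(2,0).repeat(2,1))
W=cloud(f); im=f["pixels"].astype(int)
b=(W-B)@R.from_euler('z',YB,degrees=True).as_matrix()*1000
m=(b[...,2]>45)&(b[...,2]<62)&(b[...,0]>-105)&(b[...,0]<58)&(b[...,1]>-134)&(b[...,1]<13)
n,l,st,_=cv2.connectedComponentsWithStats(m.astype(np.uint8))
for i in range(1,n):
    if st[i,4]>20: p=b[l==i]; print(st[i].tolist(),np.round(p.mean(0),1),np.round((p.min(0)+p.max(0))/2,1))
print(tool()[0])
E
```

```text
[345, 237, 14, 14, 150] [  4.1 -24.9  53.3] [  4.9 -25.2  52.8]
[378, 243, 14, 14, 153] [ -3.  -97.   53.6] [ -3.4 -97.2  53.2]
[344, 268, 13, 14, 144] [-62.5 -25.6  53.8] [-62.4 -25.8  54.2]
[378, 275, 14, 14, 152] [ -73.3 -100.8   53.4] [ -72.8 -100.8   52.6]
[ 0.44881142 -0.19956284  0.20366282]
```

View pics/t8.png

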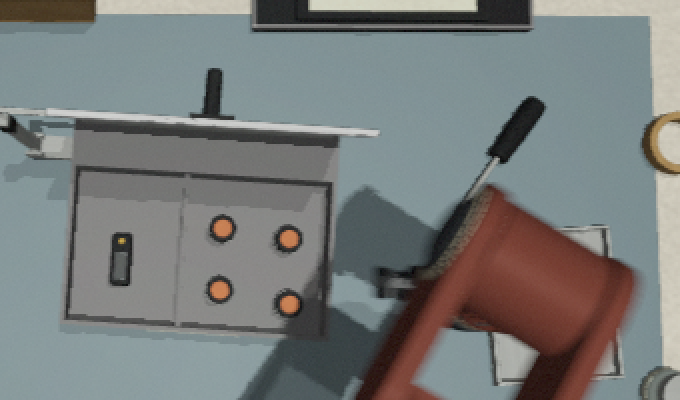

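The speaker lies in the left compartment at (121,258) in the crop, and the four motors stand at (222,229), (288,239), (219,289) and (289,304). I'll take three and leave the near right one.

```bash
python3 - <<'E'
from h import *
print(tool()[0])
rows([(bw(-3,-97,130),ori(0)),(bw(-3,-97,50),ori(0))])
E
```

```text
[ 0.44881142 -0.19956284  0.20366282]
[5.11, -12.67, 7.82] [0.002, 0.004, -0.001] n>=3.1
[5.15, -12.69, 15.82] [0.002, 0.004, -0.001] n>=4.2
```

Emit:
send_rows --steps '[{"translation":[1.7,-4.2,2.6],"delta_rot":[0,0,0],"jaw":4.3},{"translation":[3.4,-8.4,5.2],"delta_rot":[0,0,0],"jaw":4.3},{"translation":[5.1,-12.7,7.8],"delta_rot":[0,0,0],"jaw":4.3},{"translation":[5.1,-12.7,7.8],"delta_rot":[0,0,0],"jaw":4.3},{"translation":[5.1,-12.7,11],"delta_rot":[0,0,0],"jaw":4.3},{"translation":[5.1,-12.7,13],"delta_rot":[0,0,0],"jaw":4.3},{"translation":[5.1,-12.7,13],"delta_rot":[0,0,0],"jaw":4.3},{"translation":[5.1,-12.7,13],"delta_rot":[0,0,0],"jaw":4.3}]'

```text
time: 19.05
tool_pos: [0.5073, -0.0667, 0.0741]
tool_rot: [-0.002, 1.0, -0.026, -0.002]
contact_force: [0.7, 0.1, 0.3]
gripper_width: 0.502
grasp_force: 0.0
```

```bash
python3 - <<'E'
from h import *
print(tool()[0])
rows([(bw(-3,-97,50),ori(0))])
f=grab_frame("wrist"); cv2.imwrite("pics/w9.png",f["pixels"])
E
```

```text
[ 0.50732434 -0.06670486  0.07411422]
[0.02, 0.96, 2.91] [-0.004, 0.005, 0.005] n>=0.6
```

View pics/w9.png

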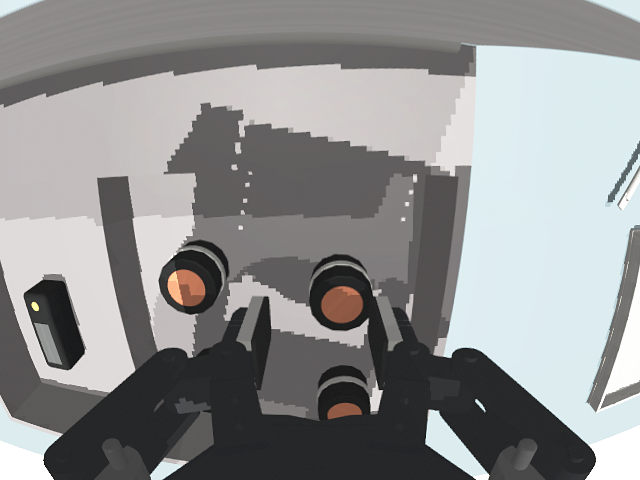

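The target motor at (342,303) sits right of the jaw centre (320), which agrees with the 9.6 mm offset. Correcting and descending.

Emit:
send_rows --steps '[{"translation":[0,0.95,0],"delta_rot":[0,0,0],"jaw":4.3},{"translation":[0,0.95,0.5],"delta_rot":[0,0,0],"jaw":4.3},{"translation":[0,0.95,2.0],"delta_rot":[0,0,0],"jaw":4.3},{"translation":[0,0.95,2.9],"delta_rot":[0,0,0],"jaw":4.3},{"translation":[0,0.95,2.9],"delta_rot":[0,0,0],"jaw":2},{"translation":[0,0.95,2.9],"delta_rot":[0,0,0],"jaw":2},{"translation":[0,0.95,2.9],"delta_rot":[0,0,0],"jaw":2},{"translation":[0,0.95,2.9],"delta_rot":[0,0,0],"jaw":2}]'

```text
time: 19.9
tool_pos: [0.5071, -0.0758, 0.0452]
tool_rot: [-0.002, 1.0, -0.026, -0.002]
contact_force: [0.4, -0.3, -0.3]
gripper_width: 0.33
grasp_force: 59.1
```

```bash
python3 - <<'E'
from h import *
print(tool()[0],state()["contact_force"])
rows([(bw(-3,-97,130),ori(0)),(np.array([.44,-.375,.12]),ori(0)),(np.array([.487,-.375,.031]),ori(0))])
E
```

```text
[ 0.50705104 -0.07581926  0.04516128] [ 0.44466422 -0.29360635 -0.29500812]
[-0.04, 0.0, -7.98] [-0.004, 0.004, 0.005] n>=1.6
[-5.16, 30.2, -7.09] [-0.004, 0.004, 0.005] n>=6.3
[-0.43, 29.99, 1.8] [-0.004, 0.004, 0.005] n>=6.0
```

Emit:
send_rows --steps '[{"translation":[0,0,-4.5],"delta_rot":[0,0,0],"jaw":2},{"translation":[0,0,-8],"delta_rot":[0,0,0],"jaw":2},{"translation":[0,5,-8],"delta_rot":[0,0,0],"jaw":2},{"translation":[0,10,-8],"delta_rot":[0,0,0],"jaw":2},{"translation":[-0.2,15,-8],"delta_rot":[0,0,0],"jaw":2},{"translation":[-0.3,20,-7],"delta_rot":[0,0,0],"jaw":2},{"translation":[-0.4,25,-6],"delta_rot":[0,0,0],"jaw":2},{"translation":[-0.4,30,-5],"delta_rot":[0,0,0],"jaw":2}]'

```text
time: 20.7
tool_pos: [0.4871, -0.3746, 0.0944]
tool_rot: [-0.002, 1.0, -0.026, -0.002]
contact_force: [0.8, -0.4, -1.3]
gripper_width: 0.331
grasp_force: 59.4
```

```bash
python3 - <<'E'
from h import *
grab_frame("wrist");grab_frame("wrist")
print(tool()[0],state()["grasp_force"])
rows([(np.array([.487,-.375,.031]),ori(0))])
E
```

```text
[ 0.48596577 -0.37736797  0.09306148] 59.53512668609619
[0.13, -0.22, 6.71] [-0.003, 0.005, -0.0] n>=1.3
```

Emit:
send_rows --steps '[{"translation":[0,0,3.5],"delta_rot":[0,0,0],"jaw":2},{"translation":[0,0,5.7],"delta_rot":[0,0,0],"jaw":2},{"translation":[0,0,6.6],"delta_rot":[0,0,0],"jaw":2},{"translation":[0,0,6.6],"delta_rot":[0,0,0],"jaw":2},{"translation":[0,0,6.6],"delta_rot":[0,0,0],"jaw":4.3},{"translation":[0,0,6.6],"delta_rot":[0,0,0],"jaw":4.3},{"translation":[0,0,2],"delta_rot":[0,0,0],"jaw":4.3},{"translation":[0,0,-3],"delta_rot":[0,0,0],"jaw":4.3}]'

```text
time: 21.6
tool_pos: [0.4866, -0.3715, 0.1242]
tool_rot: [-0.003, 1.0, -0.026, -0.003]
contact_force: [0.9, -0.7, 0.8]
gripper_width: 0.501
grasp_force: 0.0
```

```bash
python3 - <<'E'
from h import *
grab_frame("wrist")
print(tool()[0],state()["contact_force"])
rows([(bw(4,-25,130),ori(0)),(bw(4,-25,50),ori(0))])
E
```

```text
[ 0.49152985 -0.37613174  0.13682944] [ 4.26123808 -2.6210585   6.74011074]
[0.71, -37.24, 0.96] [0.006, -0.007, 0.005] n>=7.5
[0.65, -37.29, 8.96] [0.006, -0.007, 0.005] n>=7.7
```

Emit:
send_rows --steps '[{"translation":[0,-5,0],"delta_rot":[0,0,0],"jaw":4.3},{"translation":[0.2,-10,0],"delta_rot":[0,0,0],"jaw":4.3},{"translation":[0.4,-15,0],"delta_rot":[0,0,0],"jaw":4.3},{"translation":[0.6,-20,0],"delta_rot":[0,0,0],"jaw":4.3},{"translation":[0.9,-25,0],"delta_rot":[0,0,0],"jaw":4.3},{"translation":[1,-30,0],"delta_rot":[0,0,0],"jaw":4.3},{"translation":[1,-34.5,0],"delta_rot":[0,0,0],"jaw":4.3},{"translation":[1.1,-37.2,0],"delta_rot":[0,0,0],"jaw":4.3}]'

```text
time: 22.45
tool_pos: [0.5186, 0.0013, 0.1274]
tool_rot: [-0.002, 1.0, -0.025, -0.0]
contact_force: [1.2, 0.5, -0.3]
gripper_width: 0.508
grasp_force: 0.0
```

```bash
python3 - <<'E'
from h import *
for _ in range(4): grab_frame("wrist")
print(tool()[0],state()["contact_force"])
rows([(bw(4,-25,130),ori(0)),(bw(4,-25,50),ori(0))])
E
```

```text
[ 0.51866174 -0.00144701  0.12693032] [-0.4049335  -0.46318278  0.35710153]
[-0.04, 0.33, 0.19] [-0.003, 0.002, 0.007] n>=0.1
[-0.03, 0.36, 8.19] [-0.003, 0.002, 0.007] n>=1.6
```

Emit:
send_rows --steps '[{"translation":[0,0.35,2],"delta_rot":[0,0,0],"jaw":4.3},{"translation":[0,0.35,5],"delta_rot":[0,0,0],"jaw":4.3},{"translation":[0,0.35,7.3],"delta_rot":[0,0,0],"jaw":4.3},{"translation":[0,0.35,8.2],"delta_rot":[0,0,0],"jaw":4.3},{"translation":[0,0.35,8.2],"delta_rot":[0,0,0],"jaw":2},{"translation":[0,0.35,8.2],"delta_rot":[0,0,0],"jaw":2},{"translation":[0,0.35,8.2],"delta_rot":[0,0,0],"jaw":2},{"translation":[0,0.35,8.2],"delta_rot":[0,0,0],"jaw":2}]'

```text
time: 23.45
tool_pos: [0.5185, -0.005, 0.0451]
tool_rot: [-0.002, 1.0, -0.026, -0.001]
contact_force: [0.6, 0.7, -0.4]
gripper_width: 0.328
grasp_force: 59.1
```

```bash
python3 - <<'E'
from h import *
print(tool()[0],state()["contact_force"])
rows([(np.array([.437,-.375,.12]),ori(0))])
E
```

```text
[ 0.51849104 -0.00503333  0.04505979] [ 0.59442276  0.74589262 -0.37947512]
[-6.2, 37.35, -7.13] [-0.004, 0.002, 0.005] n>=7.7
```

Emit:
send_rows --steps '[{"translation":[0,0,-4.5],"delta_rot":[0,0,0],"jaw":2},{"translation":[0,0.5,-8.5],"delta_rot":[0,0,0],"jaw":2},{"translation":[-0.8,5.3,-8.5],"delta_rot":[0,0,0],"jaw":2},{"translation":[-1.6,10.2,-8.5],"delta_rot":[0,0,0],"jaw":2},{"translation":[-2.4,15.1,-8.5],"delta_rot":[0,0,0],"jaw":2},{"translation":[-3.3,20,-8],"delta_rot":[0,0,0],"jaw":2},{"translation":[-4.1,24.9,-7.5],"delta_rot":[0,0,0],"jaw":2},{"translation":[-4.9,29.8,-7],"delta_rot":[0,0,0],"jaw":2}]'

```text
time: 24.25
tool_pos: [0.4528, -0.3022, 0.1136]
tool_rot: [-0.001, 1.0, -0.026, -0.001]
contact_force: [0.7, 0.5, -0.4]
gripper_width: 0.327
grasp_force: 59.4
```

```bash
python3 - <<'E'
from h import *
for _ in range(3): grab_frame("wrist")
print(tool()[0],state()["contact_force"],state()["grasp_force"])
rows([(np.array([.437,-.375,.09]),ori(0)),(np.array([.437,-.375,.032]),ori(0))])
E
```

```text
[ 0.45253846 -0.3027408   0.11320704] [ 0.95570438  0.26549642 -1.41499201] 59.5331597328186
[-1.13, 7.31, 2.8] [-0.004, 0.004, 0.001] n>=1.6
[-1.11, 7.33, 8.6] [-0.004, 0.004, 0.001] n>=2.3
```

Emit:
send_rows --steps '[{"translation":[-0.6,4,0],"delta_rot":[0,0,0],"jaw":2},{"translation":[-1.1,7.3,2],"delta_rot":[0,0,0],"jaw":2},{"translation":[-1.1,7.3,5],"delta_rot":[0,0,0],"jaw":2},{"translation":[-1.1,7.3,7.8],"delta_rot":[0,0,0],"jaw":2},{"translation":[-1.1,7.3,8.6],"delta_rot":[0,0,0],"jaw":2},{"translation":[-1.1,7.3,8.6],"delta_rot":[0,0,0],"jaw":2},{"translation":[-1.1,7.3,8.6],"delta_rot":[0,0,0],"jaw":4.3},{"translation":[-1.1,7.3,8.6],"delta_rot":[0,0,0],"jaw":4.3}]'

```text
time: 25.2
tool_pos: [0.4394, -0.3728, 0.0287]
tool_rot: [-0.001, 1.0, -0.026, -0.001]
contact_force: [0.0, 0.5, -0.1]
gripper_width: 0.499
grasp_force: 0.0
```

```bash
python3 - <<'E'
from h import *
print(tool()[0],state()["contact_force"],state()["gripper_width"])
rows([(bw(-62.5,-25.5,130),ori(0)),(bw(-62.5,-25.5,50),ori(0))])
E
```

```text
[ 0.43938794 -0.37283241  0.02865818] [ 0.00341848  0.4505006  -0.1445734 ] 0.49933707140266964
[-0.71, -37.18, -9.58] [-0.002, 0.002, 0.006] n>=7.7
[-0.7, -37.16, -1.58] [-0.002, 0.002, 0.006] n>=7.4
```

Emit:
send_rows --steps '[{"translation":[0,0,-4.5],"delta_rot":[0,0,0],"jaw":4.3},{"translation":[0,-1.5,-9],"delta_rot":[0,0,0],"jaw":4.3},{"translation":[-0.1,-6.5,-9.6],"delta_rot":[0,0,0],"jaw":4.3},{"translation":[-0.2,-11.5,-9.6],"delta_rot":[0,0,0],"jaw":4.3},{"translation":[-0.3,-16.5,-9.6],"delta_rot":[0,0,0],"jaw":4.3},{"translation":[-0.4,-21.5,-9.6],"delta_rot":[0,0,0],"jaw":4.3},{"translation":[-0.5,-26.5,-9.6],"delta_rot":[0,0,0],"jaw":4.3},{"translation":[-0.6,-31.5,-9.6],"delta_rot":[0,0,0],"jaw":4.3}]'

```text
time: 26.0
tool_pos: [0.4495, -0.0563, 0.1257]
tool_rot: [-0.002, 1.0, -0.026, -0.0]
contact_force: [0.6, 0.1, -0.0]
gripper_width: 0.502
grasp_force: 0.0
```

```bash
python3 - <<'E'
from h import *
for _ in range(4): grab_frame("wrist")
print(tool()[0])
rows([(bw(-62.5,-25.5,130),ori(0)),(bw(-62.5,-25.5,50),ori(0))])
E
```

```text
[ 0.44969247 -0.05720206  0.12523874]
[-0.08, -5.59, 0.04] [-0.003, 0.001, 0.008] n>=1.1
[-0.07, -5.56, 8.04] [-0.003, 0.001, 0.008] n>=2.0
```

Emit:
send_rows --steps '[{"translation":[-0.1,-3.5,0],"delta_rot":[0,0,0],"jaw":4.3},{"translation":[-0.1,-5.6,0],"delta_rot":[0,0,0],"jaw":4.3},{"translation":[-0.1,-5.6,3],"delta_rot":[0,0,0],"jaw":4.3},{"translation":[-0.1,-5.6,6],"delta_rot":[0,0,0],"jaw":4.3},{"translation":[-0.1,-5.6,8],"delta_rot":[0,0,0],"jaw":4.3},{"translation":[-0.1,-5.6,8],"delta_rot":[0,0,0],"jaw":4.3},{"translation":[-0.1,-5.6,8],"delta_rot":[0,0,0],"jaw":2},{"translation":[-0.1,-5.6,8],"delta_rot":[0,0,0],"jaw":2}]'

```text
time: 27.0
tool_pos: [0.4521, -0.0027, 0.0458]
tool_rot: [-0.002, 1.0, -0.027, -0.001]
contact_force: [0.2, -0.4, 0.4]
gripper_width: 0.327
grasp_force: 59.1
```

Emit:
send_rows --steps '[{"translation":[0,0,0],"delta_rot":[0,0,0],"jaw":2},{"translation":[0,0,0],"delta_rot":[0,0,0],"jaw":2},{"translation":[0,0,-4.5],"delta_rot":[0,0,0],"jaw":2},{"translation":[0,0.5,-8.5],"delta_rot":[0,0,0],"jaw":2},{"translation":[-0.5,5.5,-8.5],"delta_rot":[0,0,0],"jaw":2},{"translation":[-1,10.5,-8.5],"delta_rot":[0,0,0],"jaw":2},{"translation":[-1.5,15.5,-8.5],"delta_rot":[0,0,0],"jaw":2},{"translation":[-2.2,20.5,-8.5],"delta_rot":[0,0,0],"jaw":2}]'

```text
time: 27.8
tool_pos: [0.4182, -0.2063, 0.1292]
tool_rot: [-0.002, 1.0, -0.026, -0.001]
contact_force: [1.1, -0.0, -0.7]
gripper_width: 0.33
grasp_force: 59.4
```

```bash
python3 - <<'E'
from h import *
for _ in range(4): grab_frame("wrist")
print(tool()[0],state()["grasp_force"])
rows([(np.array([.387,-.375,.12]),ori(0)),(np.array([.387,-.375,.032]),ori(0))])
E
```

```text
[ 0.41819852 -0.2052525   0.12855744] 59.51604723930359
[-2.17, 17.13, 1.29] [-0.004, 0.004, 0.002] n>=3.5
[-2.14, 17.17, 10.09] [-0.004, 0.004, 0.002] n>=4.0
```

Emit:
send_rows --steps '[{"translation":[-0.6,5,0],"delta_rot":[0,0,0],"jaw":2},{"translation":[-1.2,10,0],"delta_rot":[0,0,0],"jaw":2},{"translation":[-1.8,14.5,0.5],"delta_rot":[0,0,0],"jaw":2},{"translation":[-2.1,17.2,2],"delta_rot":[0,0,0],"jaw":2},{"translation":[-2.1,17.2,5],"delta_rot":[0,0,0],"jaw":2},{"translation":[-2.1,17.2,8],"delta_rot":[0,0,0],"jaw":2},{"translation":[-2.1,17.2,10],"delta_rot":[0,0,0],"jaw":2},{"translation":[-2.1,17.2,10.1],"delta_rot":[0,0,0],"jaw":2}]'

```text
time: 28.8
tool_pos: [0.3875, -0.3712, 0.0236]
tool_rot: [-0.005, 1.0, -0.025, -0.004]
contact_force: [0.2, -0.1, -0.5]
gripper_width: 0.328
grasp_force: 64.2
```

Emit:
send_rows --steps '[{"translation":[0,0,0],"delta_rot":[0,0,0],"jaw":4.3},{"translation":[0,0,0],"delta_rot":[0,0,0],"jaw":4.3},{"translation":[0,0,0],"delta_rot":[0,0,0],"jaw":4.3},{"translation":[0,0,-4],"delta_rot":[0,0,0],"jaw":4.3},{"translation":[0,0,-9],"delta_rot":[0,0,0],"jaw":4.3},{"translation":[0,0,-14],"delta_rot":[0,0,0],"jaw":4.3},{"translation":[0,0,-19],"delta_rot":[0,0,0],"jaw":4.3},{"translation":[0,-3,-23],"delta_rot":[0,0,0],"jaw":4.3}]'

```text
time: 29.6
tool_pos: [0.3908, -0.3478, 0.2619]
tool_rot: [0.0, 1.0, -0.028, -0.0]
contact_force: [1.1, 0.3, -1.0]
gripper_width: 0.496
grasp_force: 0.0
```

```bash
python3 - <<'E'
from h import *
for _ in range(2): grab_frame("wrist")
print(tool()[0])
f=grab_frame("top"); cv2.imwrite("pics/t10.png",f["pixels"][130:370,120:580]); print("all speakers"); spk(f); print(lid(grab_frame("scene")))
o=ori(0,.25); a=o.apply([0,0,1])
rows([(bw(60,-80,420),ori(0)),(hnd(1.4)-a*.15,o)])
E
```

```text
[ 0.39314422 -0.34654329  0.26649138]
all speakers
[157, 201, 19, 25, 99] [582.7 404.4] [24.3 55.7] long axis 155.36128997802734
[158, 279, 8, 14, 67] [427.  412.9] [28.2 12.5] long axis 23.498306274414062
[202, 290, 13, 8, 66] [409.7 310.6] [12. 27.] long axis 109.0541934967041
1.3936497071317382
[16.46, -29.2, -15.57] [-0.0, 0.001, 0.006] n>=7.4
[25.86, -37.15, -12.56] [0.0, -0.249, 0.006] n>=9.4
```

View pics/t10.png

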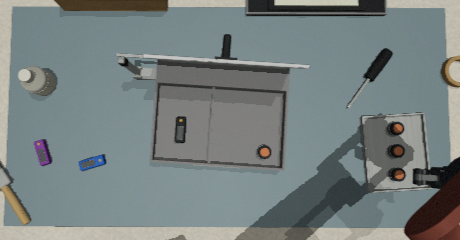

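The result so far is as asked: three motors in the tray at (398,128), (398,151) and (398,175), one left in the bin at (264,152), and the speaker in its compartment at (181,129). Next I push the lid back.

Emit:
send_rows --steps '[{"translation":[2,-3.5,-3],"delta_rot":[0,0,0],"jaw":5},{"translation":[4,-7,-6],"delta_rot":[0,0,0],"jaw":5},{"translation":[6.2,-11,-8.5],"delta_rot":[0,0,0],"jaw":5},{"translation":[8.7,-15,-10.5],"delta_rot":[0,0,0],"jaw":5},{"translation":[11.2,-19,-12.5],"delta_rot":[0,-0.05,0],"jaw":5},{"translation":[13.7,-23,-14],"delta_rot":[0,-0.1,0],"jaw":5},{"translation":[16.5,-27,-15],"delta_rot":[0,-0.15,0],"jaw":5},{"translation":[19.3,-31,-15],"delta_rot":[0,-0.2,0],"jaw":5}]'

```text
time: 30.6
tool_pos: [0.5994, -0.0479, 0.4073]
tool_rot: [-0.004, 0.994, -0.026, -0.103]
contact_force: [0.9, -0.7, 0.2]
gripper_width: 0.585
grasp_force: 0.0
```

```bash
python3 - <<'E'
from h import *
for _ in range(4): grab_frame("wrist")
print(tool()[0])
o=ori(0,.25); a=o.apply([0,0,1])
rows([(hnd(1.4)-a*d,o) for d in (.15,.1,.05,0)])
E
```

```text
[ 0.59873194 -0.0487278   0.40366333]
[6.93, -6.38, 0.48] [-0.003, -0.04, 0.007] n>=1.9
[6.73, -6.37, 5.48] [-0.003, -0.04, 0.007] n>=2.2
[6.53, -6.35, 10.47] [-0.003, -0.04, 0.007] n>=2.8
[6.33, -6.34, 15.47] [-0.003, -0.04, 0.007] n>=3.6
```

Emit:
send_rows --steps '[{"translation":[3.5,-3.2,0.3],"delta_rot":[0,-0.02,0],"jaw":5},{"translation":[6.9,-6.4,0.5],"delta_rot":[0,-0.04,0],"jaw":5},{"translation":[6.9,-6.4,0.5],"delta_rot":[0,-0.04,0],"jaw":5},{"translation":[6.8,-6.4,4],"delta_rot":[0,-0.04,0],"jaw":5},{"translation":[6.6,-6.4,8],"delta_rot":[0,-0.04,0],"jaw":5},{"translation":[6.5,-6.4,12],"delta_rot":[0,-0.04,0],"jaw":5},{"translation":[6.4,-6.4,14.5],"delta_rot":[0,-0.04,0],"jaw":5},{"translation":[6.4,-6.4,15.4],"delta_rot":[0,-0.04,0],"jaw":5}]'

```text
time: 31.6
tool_pos: [0.63, 0.012, 0.2401]
tool_rot: [-0.005, 0.992, -0.027, -0.125]
contact_force: [0.6, -0.2, 0.1]
gripper_width: 0.584
grasp_force: 0.0
```

Emit:
send_rows --steps '[{"translation":[0,0,0],"delta_rot":[0,0,0],"jaw":5},{"translation":[0,0,0],"delta_rot":[0,0,0],"jaw":3},{"translation":[0,0,0],"delta_rot":[0,0,0],"jaw":0.5},{"translation":[0,0,0],"delta_rot":[0,0,0],"jaw":0.5},{"translation":[0,0,0],"delta_rot":[0,0,0],"jaw":0.5},{"translation":[0,0,0],"delta_rot":[0,0,0],"jaw":0.5},{"translation":[0,0,0],"delta_rot":[0,0,0],"jaw":0.5},{"translation":[0,0,0],"delta_rot":[0,0,0],"jaw":0.5}]'

```text
time: 32.4
tool_pos: [0.6342, 0.0123, 0.2463]
tool_rot: [-0.004, 0.992, -0.027, -0.12]
contact_force: [-0.8, -4.8, 5.5]
gripper_width: 0.155
grasp_force: 59.6
```

```bash
python3 - <<'E'
from h import *
p,r=tool()
g=p-r.apply([0,0,.005]); off=g-hnd(1.4); print(off*1000,state()["contact_force"])
# rigid grip point in lid frame
h0=bw(110,0,70.5); yb=R.from_euler('z',YB,degrees=True)
rel=yb.inv().apply(g-h0)
rows([(h0+yb.apply(R.from_euler('y',t-1.4).apply(rel)),ori(0,.25+.17*(t-1.4)/.38)) for t in np.linspace(1.45,1.78,7)])
E
```

```text
[ 2.50762998 -1.52526202  6.80175092] [-0.78371391 -4.80908081  5.52377224]
[0.88, 0.0, -0.14] [-0.0, -0.032, 0.004] n>=0.2
[1.85, 0.01, -0.25] [-0.0, -0.057, 0.004] n>=0.4
[2.84, 0.01, -0.3] [-0.0, -0.081, 0.004] n>=0.6
[3.82, 0.02, -0.3] [-0.0, -0.106, 0.004] n>=0.8
[4.8, 0.02, -0.24] [-0.0, -0.13, 0.004] n>=1.0
[5.77, 0.02, -0.13] [-0.0, -0.155, 0.004] n>=1.2
[6.74, 0.03, 0.03] [-0.0, -0.18, 0.004] n>=1.3
```

Emit:
send_rows --steps '[{"translation":[0.9,0,-0.15],"delta_rot":[0,-0.03,0],"jaw":0.5},{"translation":[1.85,0,-0.25],"delta_rot":[0,-0.057,0],"jaw":0.5},{"translation":[2.85,0,-0.3],"delta_rot":[0,-0.08,0],"jaw":0.5},{"translation":[3.8,0,-0.3],"delta_rot":[0,-0.106,0],"jaw":0.5},{"translation":[4.8,0,-0.25],"delta_rot":[0,-0.13,0],"jaw":0.5},{"translation":[5.8,0,-0.15],"delta_rot":[0,-0.155,0],"jaw":0.5},{"translation":[6.6,0,0],"delta_rot":[0,-0.18,0],"jaw":0.5},{"translation":[6.6,0,0],"delta_rot":[0,-0.18,0],"jaw":0.5}]'

```text
time: 33.2
tool_pos: [0.6983, 0.0083, 0.2298]
tool_rot: [-0.006, 0.977, -0.026, -0.21]
contact_force: [-0.3, -7.3, 6.0]
gripper_width: 0.154
grasp_force: 63.1
```

Emit:
send_rows --steps '[{"translation":[0,0,0],"delta_rot":[0,0,0],"jaw":1.8},{"translation":[0,0,0],"delta_rot":[0,0,0],"jaw":4},{"translation":[0,0,0],"delta_rot":[0,0,0],"jaw":5},{"translation":[0,0,-2],"delta_rot":[0,0,0],"jaw":5},{"translation":[0.1,0,-5],"delta_rot":[0,0,0],"jaw":5},{"translation":[0.2,0,-9],"delta_rot":[0,0,0],"jaw":5},{"translation":[0.3,0,-13],"delta_rot":[0,0,0],"jaw":5},{"translation":[0.4,0,-16],"delta_rot":[0,0,0],"jaw":5}]'

```text
time: 34.0
tool_pos: [0.7669, 0.0067, 0.3744]
tool_rot: [-0.008, 0.977, -0.025, -0.209]
contact_force: [0.8, -0.5, -0.7]
gripper_width: 0.586
grasp_force: 0.0
```

```bash
python3 - <<'E'
from h import *
for _ in range(2): grab_frame("wrist")
print(tool()[0],lid(grab_frame("scene")))
rows([(bw(150,120,400),ori(45,.2)),(bw(81,185,360),ori(90)),(bw(81,185,300),ori(90)),(bw(81,185,181),ori(90))])
E
```

```text
[0.76792878 0.00644018 0.37685695] 1.8004210635902338
[-10.19, -12.01, 2.3] [-0.089, 0.207, -0.775] n>=5.4
[-14.72, -18.53, 8.75] [-0.331, 0.326, -1.539] n>=10.7
[-12.27, -18.5, 14.22] [-0.331, 0.326, -1.539] n>=10.7
[-7.42, -18.45, 25.09] [-0.331, 0.326, -1.539] n>=10.7
```

Lid on its stop (1.80). Now over to the stay.

Emit:
send_rows --steps '[{"translation":[-2.5,-3,-0.5],"delta_rot":[-0.018,0.041,-0.14],"jaw":4},{"translation":[-5,-6,0.8],"delta_rot":[-0.036,0.082,-0.28],"jaw":4},{"translation":[-7.6,-9,1.5],"delta_rot":[-0.054,0.124,-0.42],"jaw":4},{"translation":[-10.2,-12,2.3],"delta_rot":[-0.072,0.165,-0.56],"jaw":4},{"translation":[-11.7,-14.2,4.5],"delta_rot":[-0.1,0.2,-0.71],"jaw":4},{"translation":[-13.2,-16.3,6.6],"delta_rot":[-0.14,0.23,-0.86],"jaw":4},{"translation":[-14.7,-18.5,8.7],"delta_rot":[-0.18,0.26,-1.01],"jaw":4},{"translation":[-14.7,-18.5,8.7],"delta_rot":[-0.22,0.29,-1.16],"jaw":4}]'

```text
time: 34.95
tool_pos: [0.6021, 0.2026, 0.3488]
tool_rot: [-0.019, 0.85, 0.524, -0.045]
contact_force: [-0.1, -0.6, -0.5]
gripper_width: 0.473
grasp_force: 0.0
```

```bash
python3 - <<'E'
from h import *
for _ in range(4): grab_frame("wrist")
print(tool()[0])
rows([(bw(81,185,300),ori(90)),(bw(81,185,240),ori(90)),(bw(81,185,181),ori(90))])
E
```

```text
[0.60578605 0.19974846 0.35256208]
[0.45, 0.51, 5.72] [-0.086, 0.039, -0.421] n>=2.9
[0.78, 0.96, 11.69] [-0.086, 0.039, -0.421] n>=2.9
[1.11, 1.4, 17.57] [-0.086, 0.039, -0.421] n>=3.5
```

Emit:
send_rows --steps '[{"translation":[0.15,0.15,2],"delta_rot":[-0.03,0.013,-0.14],"jaw":4},{"translation":[0.3,0.3,4],"delta_rot":[-0.06,0.026,-0.28],"jaw":4},{"translation":[0.45,0.5,5.7],"delta_rot":[-0.086,0.039,-0.421],"jaw":4},{"translation":[0.6,0.7,8],"delta_rot":[-0.086,0.039,-0.421],"jaw":4},{"translation":[0.75,0.95,11],"delta_rot":[-0.086,0.039,-0.421],"jaw":4},{"translation":[0.75,0.95,11],"delta_rot":[-0.086,0.039,-0.421],"jaw":4},{"translation":[0.75,0.95,11],"delta_rot":[-0.086,0.039,-0.421],"jaw":4},{"translation":[0.75,0.95,11],"delta_rot":[-0.086,0.039,-0.421],"jaw":4}]'

```text
time: 35.95
tool_pos: [0.6097, 0.2005, 0.2452]
tool_rot: [0.001, 0.727, 0.687, 0.002]
contact_force: [-0.1, -1.4, -0.3]
gripper_width: 0.471
grasp_force: 0.0
```

```bash
python3 - <<'E'
from h import *
grab_frame("wrist")
print(tool()[0])
rows([(bw(81,185,181),ori(90))])
E
```

```text
[0.60972887 0.20058908 0.24550211]
[-0.03, -0.31, 6.95] [0.005, -0.002, 0.002] n>=1.4
```

Emit:
send_rows --steps '[{"translation":[0,-0.2,1],"delta_rot":[0,0,0],"jaw":4},{"translation":[0,-0.2,4],"delta_rot":[0,0,0],"jaw":4},{"translation":[0,-0.2,6.5],"delta_rot":[0,0,0],"jaw":4},{"translation":[0,-0.2,7],"delta_rot":[0,0,0],"jaw":3},{"translation":[0,-0.2,7],"delta_rot":[0,0,0],"jaw":0.5},{"translation":[0,-0.2,7],"delta_rot":[0,0,0],"jaw":0.5},{"translation":[0,-0.2,7],"delta_rot":[0,0,0],"jaw":0.5},{"translation":[0,-0.2,7],"delta_rot":[0,0,0],"jaw":0.5}]'

```text
time: 36.8
tool_pos: [0.6076, 0.2006, 0.1734]
tool_rot: [0.001, 0.726, 0.687, 0.002]
contact_force: [5.3, 0.3, -8.7]
gripper_width: 0.129
grasp_force: 59.3
```

```bash
python3 - <<'E'
from h import *
for _ in range(4): grab_frame("wrist")
p,r=tool(); g=p-r.apply([0,0,.005]); print((g-bw(81,185,180))*1000,state()["grasp_force"],state()["contact_force"])
pv=bw(81,185,60); yb=R.from_euler('z',YB,degrees=True); rel=yb.inv().apply(g-pv); print(rel)
print(R.from_euler('x',-.1).apply([0,0,1]))
rows([(pv+yb.apply(R.from_euler('x',-a).apply(rel)),r) for a in np.linspace(.1,1.6,13)])
E
```

```text
[ 0.53771807  0.12948096 -1.59619042] 59.31444704532623 [ 5.82450849  0.25034047 -9.00657516]
[0.00052937 0.00016022 0.11840381]
[0.         0.09983342 0.99500417]
[1.18, 0.0, 0.06] [0.0, 0.0, 0.0] n>=0.2
[2.64, 0.0, 0.31] [0.0, 0.0, 0.0] n>=0.5
[4.06, 0.01, 0.73] [0.0, 0.0, 0.0] n>=0.8
[5.41, 0.01, 1.32] [0.0, 0.0, 0.0] n>=1.1
[6.68, 0.01, 2.09] [0.0, 0.0, 0.0] n>=1.4
[7.84, 0.0, 3.0] [0.0, 0.0, 0.0] n>=1.7
[8.89, 0.0, 4.05] [0.0, 0.0, 0.0] n>=2.0
[9.79, -0.0, 5.22] [0.0, 0.0, 0.0] n>=2.2
[10.54, -0.01, 6.5] [0.0, 0.0, 0.0] n>=2.5
[11.12, -0.01, 7.86] [0.0, 0.0, 0.0] n>=2.7
[11.53, -0.02, 9.28] [0.0, 0.0, 0.0] n>=3.0
[11.76, -0.02, 10.74] [0.0, 0.0, 0.0] n>=3.2
[11.8, -0.03, 12.22] [0.0, 0.0, 0.0] n>=3.4
```

Emit:
send_rows --steps '[{"translation":[1.9,0,0.2],"delta_rot":[0,0,0],"jaw":0.5},{"translation":[4.05,0,0.7],"delta_rot":[0,0,0],"jaw":0.5},{"translation":[6.1,0,1.7],"delta_rot":[0,0,0],"jaw":0.5},{"translation":[7.85,0,3.0],"delta_rot":[0,0,0],"jaw":0.5},{"translation":[9.4,0,4.65],"delta_rot":[0,0,0],"jaw":0.5},{"translation":[10.55,0,6.5],"delta_rot":[0,0,0],"jaw":0.5},{"translation":[11.35,0,8.6],"delta_rot":[0,0,0],"jaw":0.5},{"translation":[11.75,0,10.7],"delta_rot":[0,0,0],"jaw":0.5}]'

```text
time: 37.8
tool_pos: [0.6153, 0.32, 0.0699]
tool_rot: [0.001, 0.726, 0.688, 0.003]
contact_force: [-1.3, -0.4, 5.8]
gripper_width: 0.127
grasp_force: 58.6
```

Emit:
send_rows --steps '[{"translation":[0.05,0,0.8],"delta_rot":[0,0,0],"jaw":0.5},{"translation":[0.1,0,1.5],"delta_rot":[0,0,0],"jaw":0.5},{"translation":[0.1,0,1.8],"delta_rot":[0,0,0],"jaw":0.5},{"translation":[0.1,0,1.8],"delta_rot":[0,0,0],"jaw":0.5},{"translation":[0.1,0,1.8],"delta_rot":[0,0,0],"jaw":0.5},{"translation":[0.1,0,1.8],"delta_rot":[0,0,0],"jaw":0.5},{"translation":[0.1,0,1.8],"delta_rot":[0,0,0],"jaw":0.5},{"translation":[0.1,0,1.8],"delta_rot":[0,0,0],"jaw":0.5}]'

```text
time: 38.6
tool_pos: [0.6157, 0.3209, 0.0573]
tool_rot: [0.001, 0.726, 0.687, 0.003]
contact_force: [-13.1, -1.9, 27.4]
gripper_width: 0.124
grasp_force: 62.1
```

```bash
python3 - <<'E'
from h import *
p,r=tool(); g=p-r.apply([0,0,.005]); print((g-bw(81,305,60))*1000,state()["contact_force"],state()["gripper_width"])
f=grab_frame("scene"); W=cloud(f); b=(W-B)@R.from_euler('z',YB,degrees=True).as_matrix()*1000
m=(abs(b[...,0]-81)<12)&(b[...,1]>195)&(b[...,1]<330)&(b[...,2]>35)&(b[...,2]<80)
q=b[m]; 
for y in range(200,330,15):
    k=abs(q[:,1]-y)<8
    if k.sum()>3: print(y,k.sum(),np.round(np.percentile(q[k,2],90),1))
E
```

```text
[1.72632844 0.50775757 2.26126542] [-13.09041269  -1.86043977  27.35234188] 0.12403761640634707
200 39 66.8
215 46 67.6
230 49 67.3
245 49 67.1
260 26 68.0
305 6 78.9
320 79 75.6
```

The bar is level and pressing its stop. Releasing it and rising.

Emit:
send_rows --steps '[{"translation":[0,0,-0.2],"delta_rot":[0,0,0],"jaw":2.5},{"translation":[0,0,-0.2],"delta_rot":[0,0,0],"jaw":5},{"translation":[0,0,-0.2],"delta_rot":[0,0,0],"jaw":5},{"translation":[0,0,-4],"delta_rot":[0,0,0],"jaw":5},{"translation":[0,0,-9],"delta_rot":[0,0,0],"jaw":5},{"translation":[0,0,-14],"delta_rot":[0,0,0],"jaw":5},{"translation":[0,0,-19],"delta_rot":[0,0,0],"jaw":5},{"translation":[0,0,-24],"delta_rot":[0,0,0],"jaw":5}]'

```text
time: 39.45
tool_pos: [0.6125, 0.3186, 0.2894]
tool_rot: [0.0, 0.726, 0.687, 0.0]
contact_force: [0.6, 0.5, -0.0]
gripper_width: 0.586
grasp_force: 0.0
```

```bash
python3 - <<'E'
from h import *
for _ in range(3): grab_frame("wrist")
f=grab_frame("top"); W=cloud(f); b=(W-B)@R.from_euler('z',YB,degrees=True).as_matrix()*1000
m=(abs(b[...,0]-81)<12)&(b[...,1]>195)&(b[...,1]<330)&(b[...,2]>35)&(b[...,2]<250)
q=b[m]; 
for y in range(200,330,30):
    k=abs(q[:,1]-y)<15
    if k.sum()>3: print(y,k.sum(),np.round(np.median(q[k,2]),1))
print(tool()[0])
o=ori(0,.42);a=o.apply([0,0,1])
rows([(bw(160,150,390),ori(45,.2)),(hnd(1.8)-a*.15,o)])
E
```

```text
200 60 65.9
230 84 66.4
260 82 66.8
290 87 66.5
320 55 67.7
[0.61365936 0.31909354 0.29025662]
[-15.37, 7.83, -9.48] [0.194, -0.083, 0.785] n>=5.4
[-30.4, 16.25, -6.96] [0.333, -0.335, 1.548] n>=10.8
```

Emit:
send_rows --steps '[{"translation":[-2.5,1.3,-3.5],"delta_rot":[0.03,-0.013,0.14],"jaw":5},{"translation":[-5.5,2.8,-6.5],"delta_rot":[0.065,-0.028,0.27],"jaw":5},{"translation":[-9,4.6,-9],"delta_rot":[0.1,-0.042,0.41],"jaw":5},{"translation":[-13,6.6,-9.5],"delta_rot":[0.13,-0.055,0.55],"jaw":5},{"translation":[-17,8.8,-9.5],"delta_rot":[0.165,-0.07,0.69],"jaw":5},{"translation":[-21.2,11,-9],"delta_rot":[0.2,-0.09,0.83],"jaw":5},{"translation":[-25.5,13.5,-8.2],"delta_rot":[0.23,-0.14,0.97],"jaw":5},{"translation":[-29.5,15.8,-7.2],"delta_rot":[0.26,-0.19,1.11],"jaw":5}]'

```text
time: 40.45
tool_pos: [0.7546, 0.0135, 0.3572]
tool_rot: [-0.028, 0.969, 0.193, -0.151]
contact_force: [0.4, 0.5, -0.7]
gripper_width: 0.585
grasp_force: 0.0
```

```bash
python3 - <<'E'
from h import *
for _ in range(3): grab_frame("wrist")
print(tool()[0], lid(grab_frame("scene")))
o=ori(0,.42);a=o.apply([0,0,1])
rows([(hnd(1.8)-a*d,o) for d in (.15,.1,.05,0)])
E
```

```text
[0.75472199 0.01228073 0.35156154] 1.8008726808865025
[-0.06, 0.84, -0.67] [0.045, -0.104, 0.451] n>=3.1
[-0.51, 0.5, 4.3] [0.045, -0.104, 0.451] n>=3.1
[-0.96, 0.17, 9.27] [0.045, -0.104, 0.451] n>=3.1
[-1.41, -0.16, 14.24] [0.045, -0.104, 0.451] n>=3.1
```

Emit:
send_rows --steps '[{"translation":[0,0.4,-0.6],"delta_rot":[0.011,-0.026,0.113],"jaw":5},{"translation":[-0.05,0.85,-0.7],"delta_rot":[0.022,-0.052,0.226],"jaw":5},{"translation":[-0.05,0.85,-0.7],"delta_rot":[0.034,-0.078,0.338],"jaw":5},{"translation":[-0.05,0.85,-0.7],"delta_rot":[0.045,-0.104,0.451],"jaw":5},{"translation":[-0.3,0.65,2],"delta_rot":[0.045,-0.104,0.451],"jaw":5},{"translation":[-0.6,0.4,5.5],"delta_rot":[0.045,-0.104,0.451],"jaw":5},{"translation":[-0.95,0.17,9.2],"delta_rot":[0.045,-0.104,0.451],"jaw":5},{"translation":[-1.25,-0.05,12.5],"delta_rot":[0.045,-0.104,0.451],"jaw":5}]'

```text
time: 41.45
tool_pos: [0.7042, 0.0128, 0.2433]
tool_rot: [-0.005, 0.978, -0.026, -0.205]
contact_force: [-0.5, -0.0, -0.4]
gripper_width: 0.583
grasp_force: 0.0
```

```bash
python3 - <<'E'
from h import *
for _ in range(4): grab_frame("wrist")
o=ori(0,.42)
rows([(hnd(1.8),o)])
E
```

```text
[0.2, 0.25, 2.31] [0.002, -0.007, 0.003] n>=0.5
```

Emit:
send_rows --steps '[{"translation":[0.2,0.2,1],"delta_rot":[0,0,0],"jaw":5},{"translation":[0.2,0.2,2],"delta_rot":[0,0,0],"jaw":5},{"translation":[0.2,0.2,2],"delta_rot":[0,0,0],"jaw":3},{"translation":[0.2,0.2,2],"delta_rot":[0,0,0],"jaw":0.5},{"translation":[0.2,0.2,2],"delta_rot":[0,0,0],"jaw":0.5},{"translation":[0.2,0.2,2],"delta_rot":[0,0,0],"jaw":0.5},{"translation":[0.2,0.2,2],"delta_rot":[0,0,0],"jaw":0.5},{"translation":[0.2,0.2,2],"delta_rot":[0,0,0],"jaw":0.5}]'

```text
time: 42.45
tool_pos: [0.7, 0.0082, 0.2258]
tool_rot: [-0.005, 0.979, -0.028, -0.204]
contact_force: [0.5, -5.9, 0.2]
gripper_width: 0.157
grasp_force: 59.4
```

```bash
cat >> h.py <<'E'
def lidrows(t0,ts,k=.42/1.8):
    p,r=tool(); g=p-r.apply([0,0,.005]); s=state(); print("off",(g-hnd(t0))*1000,s["contact_force"],s["grasp_force"])
    h0=bw(110,0,70.5); yb=R.from_euler('z',YB,degrees=True); rel=yb.inv().apply(g-h0)
    rows([(h0+yb.apply(R.from_euler('y',t-t0).apply(rel)),ori(0,k*t)) for t in ts])
E
python3 - <<'E'
from h import *
for _ in range(2): grab_frame("wrist")
lidrows(1.8,np.linspace(1.7,1.0,8))
E
```

```text
off [ 2.09649651 -1.83690695  2.78076721] [-0.60447385 -5.93270584  0.05624724] 59.44145321846008
[-1.77, -0.0, 0.02] [0.002, 0.015, -0.0] n>=0.4
[-3.52, -0.0, 0.22] [0.002, 0.038, -0.0] n>=0.7
[-5.24, -0.0, 0.6] [0.002, 0.061, -0.0] n>=1.1
[-6.91, -0.0, 1.14] [0.002, 0.085, -0.0] n>=1.4
[-8.53, -0.0, 1.86] [0.002, 0.108, -0.0] n>=1.7
[-10.06, -0.01, 2.72] [0.002, 0.131, 0.0] n>=2.1
[-11.5, -0.01, 3.74] [0.002, 0.155, 0.0] n>=2.4
[-12.83, -0.01, 4.9] [0.002, 0.178, 0.0] n>=2.7
```

Emit:
send_rows --steps '[{"translation":[-1.8,0,0],"delta_rot":[0,0.015,0],"jaw":0.5},{"translation":[-3.5,0,0.2],"delta_rot":[0,0.038,0],"jaw":0.5},{"translation":[-5.2,0,0.6],"delta_rot":[0,0.061,0],"jaw":0.5},{"translation":[-6.9,0,1.15],"delta_rot":[0,0.085,0],"jaw":0.5},{"translation":[-8.5,0,1.85],"delta_rot":[0,0.108,0],"jaw":0.5},{"translation":[-10.05,0,2.7],"delta_rot":[0,0.131,0],"jaw":0.5},{"translation":[-11.5,0,3.75],"delta_rot":[0,0.155,0],"jaw":0.5},{"translation":[-12.8,0,4.9],"delta_rot":[0,0.178,0],"jaw":0.5}]'

```text
time: 43.35
tool_pos: [0.5643, 0.0166, 0.2336]
tool_rot: [-0.003, 0.993, -0.028, -0.113]
contact_force: [2.3, -3.5, 1.5]
gripper_width: 0.157
grasp_force: 60.7
```

```bash
python3 - <<'E'
from h import *
for _ in range(3): grab_frame("wrist")
lidrows(1.0,np.linspace(.88,.04,8))
E
```

```text
off [-0.87260135 -1.01783582  4.3690623 ] [-1.34182194 -3.87508837  2.98677115] 60.89113175868988
[-1.7, -0.0, 1.29] [0.001, 0.027, 0.001] n>=0.4
[-3.23, -0.01, 2.77] [0.001, 0.055, 0.001] n>=0.8
[-4.57, -0.01, 4.42] [0.001, 0.083, 0.001] n>=1.3
[-5.7, -0.02, 6.22] [0.001, 0.111, 0.001] n>=1.7
[-6.61, -0.02, 8.15] [0.001, 0.139, 0.001] n>=2.1
[-7.28, -0.03, 10.18] [0.001, 0.167, 0.001] n>=2.5
[-7.7, -0.03, 12.27] [0.001, 0.195, 0.001] n>=2.9
[-7.87, -0.03, 14.4] [0.001, 0.223, 0.001] n>=3.3
```

Emit:
send_rows --steps '[{"translation":[-1.7,0,1.3],"delta_rot":[0,0.027,0],"jaw":0.5},{"translation":[-3.2,0,2.75],"delta_rot":[0,0.055,0],"jaw":0.5},{"translation":[-4.55,0,4.4],"delta_rot":[0,0.083,0],"jaw":0.5},{"translation":[-5.7,0,6.2],"delta_rot":[0,0.111,0],"jaw":0.5},{"translation":[-6.6,0,8.15],"delta_rot":[0,0.139,0],"jaw":0.5},{"translation":[-7.2,0,9.8],"delta_rot":[0,0.167,0],"jaw":0.5},{"translation":[-7.5,0,11],"delta_rot":[0,0.18,0],"jaw":0.5},{"translation":[-7.65,0,12],"delta_rot":[0,0.195,0],"jaw":0.5}]'

```text
time: 44.3
tool_pos: [0.4605, 0.023, 0.1329]
tool_rot: [-0.001, 0.999, -0.028, -0.02]
contact_force: [-4.4, 0.1, 3.2]
gripper_width: 0.155
grasp_force: 61.9
```

```bash
python3 - <<'E'
from h import *
for _ in range(3): grab_frame("wrist")
p,r=tool(); print(p)
lidrows(.17,[.1,.05,.02,0])
E
```

```text
[0.46032987 0.02306493 0.13251613]
off [-3.75709331 -0.40307478  1.78412421] [-5.1313008   1.17250161  1.10509416] 61.66001558303833
[-0.37, 0.0, 1.19] [-0.001, 0.018, 0.002] n>=0.2
[-0.58, 0.0, 2.05] [-0.001, 0.03, 0.002] n>=0.4
[-0.69, 0.0, 2.57] [-0.001, 0.037, 0.002] n>=0.5
[-0.75, 0.0, 2.92] [-0.001, 0.042, 0.002] n>=0.6
```

Emit:
send_rows --steps '[{"translation":[-0.2,0,0.6],"delta_rot":[0,0.01,0],"jaw":0.5},{"translation":[-0.35,0,1.2],"delta_rot":[0,0.018,0],"jaw":0.5},{"translation":[-0.45,0,1.7],"delta_rot":[0,0.025,0],"jaw":0.5},{"translation":[-0.55,0,2.1],"delta_rot":[0,0.03,0],"jaw":0.5},{"translation":[-0.6,0,2.4],"delta_rot":[0,0.035,0],"jaw":0.5},{"translation":[-0.6,0,2.6],"delta_rot":[0,0.038,0],"jaw":0.5},{"translation":[-0.6,0,2.8],"delta_rot":[0,0.04,0],"jaw":0.5},{"translation":[-0.6,0,2.8],"delta_rot":[0,0.04,0],"jaw":0.5}]'

```text
time: 45.25
tool_pos: [0.4522, 0.0236, 0.1044]
tool_rot: [-0.001, 1.0, -0.028, -0.003]
contact_force: [-10.1, 1.5, 3.1]
gripper_width: 0.158
grasp_force: 62.4
```

```bash
cat >> h.py <<'E'
def lidz():
    W=cloud(grab_frame("scene")); b=(W-B)@R.from_euler('z',YB,degrees=True).as_matrix()*1000
    m=(abs(b[...,1]-90)<35)&(b[...,2]>60)&(b[...,2]<130)
    for x in (-95,-60,-20,20,60,95):
        k=m&(abs(b[...,0]-x)<8); print(x,k.sum(),np.round(np.median(b[k][:,2]),1) if k.any() else 0)
E
python3 - <<'E'
from h import *
for _ in range(2): grab_frame("wrist")
print(tool()[0],state()["contact_force"]); lidz()
E
```

```text
[0.45223182 0.02355711 0.10448426] [-10.25251788   2.70870455   3.33809783]
-95 120 84.0
-60 129 82.7
-20 132 81.8
20 137 80.5
60 137 79.2
95 154 78.5
```

Emit:
send_rows --steps '[{"translation":[-0.1,0,0.15],"delta_rot":[0,0,0],"jaw":0.5},{"translation":[-0.2,0,0.3],"delta_rot":[0,0,0],"jaw":0.5},{"translation":[-0.2,0,0.4],"delta_rot":[0,0,0],"jaw":0.5},{"translation":[-0.2,0,0.5],"delta_rot":[0,0,0],"jaw":0.5},{"translation":[-0.2,0,0.6],"delta_rot":[0,0,0],"jaw":0.5},{"translation":[-0.2,0,0.6],"delta_rot":[0,0,0],"jaw":0.5},{"translation":[-0.2,0,0.6],"delta_rot":[0,0,0],"jaw":0.5},{"translation":[-0.2,0,0.6],"delta_rot":[0,0,0],"jaw":0.5}]'

```text
time: 46.2
tool_pos: [0.4513, 0.0236, 0.0997]
tool_rot: [-0.001, 1.0, -0.028, -0.002]
contact_force: [-9.3, 2.3, 7.0]
gripper_width: 0.159
grasp_force: 63.2
```

```bash
python3 - <<'E'
from h import *
print(tool()[0],state()["contact_force"]); lidz()
E
```

```text
[0.45131134 0.02361266 0.09973011] [-9.34796209  2.3464598   6.98723334]
-95 108 78.3
-60 112 78.1
-20 125 78.4
20 132 77.8
60 141 78.0
95 145 77.8
```

Lid flat and shut. Releasing and retreating.

Emit:
send_rows --steps '[{"translation":[0,0,0],"delta_rot":[0,0,0],"jaw":1.8},{"translation":[0,0,0],"delta_rot":[0,0,0],"jaw":3},{"translation":[0,0,0],"delta_rot":[0,0,0],"jaw":5},{"translation":[0,0,0],"delta_rot":[0,0,0],"jaw":5},{"translation":[0,0,-3],"delta_rot":[0,0,0],"jaw":5},{"translation":[0,0,-7],"delta_rot":[0,0,0],"jaw":5},{"translation":[0,0,-12],"delta_rot":[0,0,0],"jaw":5},{"translation":[-2,0,-16],"delta_rot":[0,0,0],"jaw":5}]'

```text
time: 47.05
tool_pos: [0.4327, 0.0239, 0.262]
tool_rot: [0.0, 1.0, -0.028, 0.002]
contact_force: [0.8, -0.6, -0.2]
gripper_width: 0.582
grasp_force: 0.0
```

```bash
python3 - <<'E'
from h import *
for _ in range(5): grab_frame("wrist")
lidz(); f=grab_frame("scene"); cv2.imwrite("pics/s11.png",f["pixels"])
E
```

```text
-95 113 78.6
-60 124 78.2
-20 124 78.3
20 132 78.2
60 144 78.1
95 145 78.0
```

View pics/s11.png

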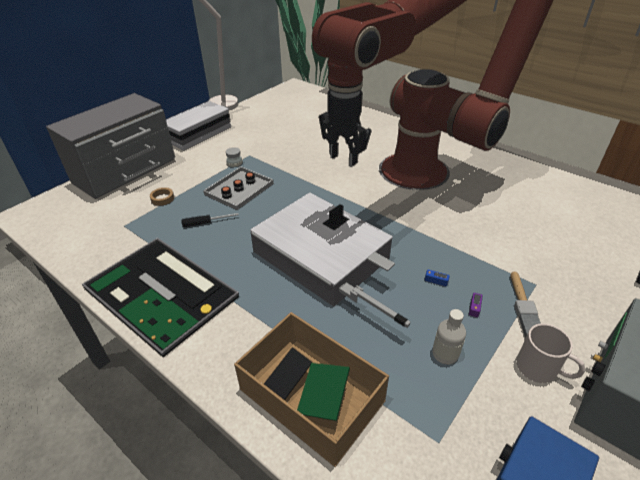

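The lid is shut, the stay is folded at (375,305), and three motors are in the tray at (238,185). The bottle and screwdriver have not moved, so I'm handing in.

```bash
python3 -c "
from plant import *
print(job_done())"
```

```text
the job is handed in; nothing more can be done
None
```

I finished the job and handed it in at about 47 s of the 210 s allowed: the one leftover speaker is in its compartment, three motors are in the tray with the fourth left in the bin, the stay is folded, the lid was lowered shut in the grip, and the screwdriver and bottle were not disturbed; the hand-in gave back no verdict.

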